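Open the contact printer until its lid rests on the stop

ROBOT

A 6-joint arm with a two-finger parallel gripper is mounted at the origin on the work surface. World frame = base frame: x ahead of the robot, y to its left, z up, the work surface at z = 0. Lengths are in m, angles in rad, forces in N, time in s.
With the tool pointing down it reaches from about 0.3 to 0.875 m from the base axis. Payload 6.4 kg.
Tool frame: the origin (TCP) lies midway between the tips of the shut fingers; the grasp point (between the pads) lies ctrl.grip_depth behind it (ctrl.grip_depth is the distance from the TCP to the grasp point, in m); x points along the fingers, y is the direction in which the jaws open and shut, and the axes are right-handed (so a half turn about x gives the same grasp; the last joint's range is limited). The gripper opens to 85 mm and grips with 20 to 120 N. Pads are 22 mm wide; open, the fingers measure 114 mm over their backs; the gripper's body (76 mm by 85 mm) begins 54 mm behind the grasp point. The pads swing forward as they close: fully open they stand 13 mm farther back than shut.
Start: joints at [1.119, 0.181, 1.607, -0, 1.354, -0.206], TCP at [0.14, 0.558, 0.202] pointing down, gripper open.
Joint ranges: [-2.99, 2.99], [-0.89, 2.07], [0.3, 2.58], [-1.14, 4.28], [0, 2.63], [-3.12, 3.12]. Speed limits (rad/s): [2.57, 2.57, 3.01, 3.14, 3.14, 3.14].

INTERFACE

Orientations are given as a unit quaternion [w, x, y, z].
In Python, from bench import ctrl gives the robot as it stands.
- The arm moves only by the shell command python3 -m creep 'ROWS'. ROWS is text: rows parted by semicolons, each of 7 numbers parted by spaces: the opening, from 0 (shut) to 1 (fully open), then the shift along the tool's x, y, z in cm, then the turn, a rotation vector about the tool's x, y, z in rad. In form: claw x y z ax ay az; .... A call has 1 to 10 rows; each row shifts and turns the pose as measured when the row begins, along the tool's axes as they then stand; what a row does not reach is not made up. A row lasts 1/8 s, in which the tool goes at most 62.5 mm and 10.7 degrees, less where a joint would pass 70% of its speed; a pose out of reach is approached as far as the arm can. A call with a gripper value outside its range is refused whole. The fingers move at their own pace and stop on an object; the grip force is fixed at half the most. Time passes only in rows, so rows that do not move let the fingers close. It gives the time, the measured TCP pose, the force and the opening at its end, in the units of the state.
- ctrl.get_obs(): the state, without advancing time (a new reading comes with each control period).
- ctrl.camera(name): name is "side" or "top" or "wrist"; returns (picture, depth): 400x640x3 uint8, blue, green, red; 400x640 float32, m along the optical axis (not along the pixel's ray), 0 where there is no reading.
- ctrl.calibration(name): a dict with "mtx" (3x3 intrinsics, pixels), "distortion" ([k1, k2, p1, p2, k3] as OpenCV has them; the pictures are not rectified), "R" (3x3) and "t" (3): a world point X has camera coordinates R X + t; the wrist camera has in their place "tool_from_camera" (4x4, takes a point from camera to tool coordinates, whose origin is the TCP and whose axes are the tool frame's). Camera axes: x right, y down, z forward; pixel columns grow to the right and rows downward; lengths in m; the calibration is good to about 2 mm. A picture is of the moment at which its call begins: read the wrist's pose just before it. calibration takes no time and is no camera call.
- ctrl.hand_in(): hands the job in, once; it reports no verdict.
Trained networks look in the newest picture that a camera, given by its name, has taken for a name from the list of things; names that differ only in an ending like _2 or _b are one class to them, and where a whole thing is asked for, a point or a joint stands for the part that bears it (a point fixed in the world has none). Each returns a list of dicts, best first, with "confidence" (0 to 1); they miss things now and then, are a little off and sometimes report something else, mostly with a low value. They report only what shows in the picture. A call takes as long as a camera call.
- ctrl.find_in(query, camera): "rect" ([left, top, right, bottom] in pixels, round what is visible of it).
The state is a dict: "time_s": time; "q": joint angles; "dq": joint speeds; "joint_efforts": joint torques, N m; "eef_pos": TCP position; "eef_rot": TCP orientation; "wrist_force": force on the tool from outside, world axes, zero at the start; "torque": the same for the moment, N m; "opening": opening from 0.0 (shut) to 1.0 (fully open).
Only numpy, scipy, OpenCV 4.12 (cv2) and the standard library are available. Lean on these libraries where they do the work, as an engineer would, in place of code of your own. Each camera call takes 0.05 s, during which the arm holds its last target.

TASK

Open the white contact printer for loading: first turn both brass turn-buttons on its front rail a quarter turn, so that they lie along the rail, clear of the lid, then lift the lid by its T-shaped pull and swing it back until it rests against the rubber-capped stop behind it. Each time the stop screw is set differently, so feel for it and bring the lid up to it gently, without straining the hinges. Let go with the lid resting on the stop, and leave the things standing beside the printer where they are.

Things in the scene. Friction and masses are not known exactly. Their poses are not given: they have to be found in the camera images.
- printer: Contact printer: fixed white plywood box, 170 deep (its x) x 260 wide (y) x 90 mm high. Origin: centre of its underside; x points from the front (rail with the turn-buttons) to the back (hinges), y to the left, z up. The lid is let in flush with the box top, 90 mm above the bench, behind a 22 mm wide front rail (x -85 to -63 mm).
- hinge_line (a point): Middle of the lid's hinge axis at the box's upper back edge (box x +79 mm, 90 mm above the bench); the axis runs along the box's y. The lid board is 14 mm thick, 229 mm wide, 140 mm from hinge to front edge; its upper face contains the axis.
- lid (a joint): Opening angle of the lid, rad: 0 shut, 1.57 upright, grows as it opens backwards. Stiff friction hinge (1 N m): the lid (0.25 to 0.5 kg) stays where it is left; 9 to 11 N at the pull raise it, about 8 N swing it on when upright. The stop ends the swing somewhere between 1.65 and 1.95.
- pull (a point): Centre of the crossbar of the lid's steel T-shaped pull: round, 14 mm thick, 46 mm long, parallel to the hinge axis, on one 11 mm stem, 32 mm above the lid's upper face; lid shut: 122.5 mm in front of the axis (circle radius 126.6 mm). Pinched over its two flat ends it turns between the pads as the lid swings, so the gripper can point down all the way.
- catch_left_mid (a point): Centre of the left (+y) turn-button, on its vertical pivot in the middle of the front rail (box x -74, y +92 mm), 97.5 mm above the bench. Brass bar 44 long x 10 wide x 12 mm high, its underside 1.5 mm above rail and lid; its x axis lies along the bar.
- catch_left (a joint): Angle of the left turn-button, rad: 0 with the bar square to the rail, its inner end over the lid and holding it shut; positive anticlockwise from above; turns either way to 1.62 at most (along the rail at 1.57) and stays where it is left (friction 0.04 N m). The lid is free of it beyond 1.2 either way.
- catch_right_mid (a point): Centre of the right turn-button, the same, at box y -92 mm.
- catch_right (a joint): Angle of the right turn-button, the same as the left.
- stop: Adjustable stop screw in a bracket behind the box, fixed, pointing forwards; rubber cap with a round front of 8 mm radius. Origin: centre of that rounding, 130 mm above the bench, mid-width, 12.5 to 22.5 mm behind the hinge axis (set differently each time). The lid's upper face meets it 42 mm from the axis. Over 30 N on the stop (10 N more at the pull than swinging takes) strains the hinges.
- focuser: Focus finder, black and aluminium, 60 x 60 mm base, about 95 mm high, loose; origin under its centre. Leave it alone.
- graduate: Clear plastic measuring beaker, 68 mm across, 105 mm high, loose; origin under its centre. Leave it alone.
- stock: Small amber bottle, 60 mm across, 125 mm high, loose; origin under its centre. Leave it alone.

How it is judged:
On the way, in this order (a step that is already met when the one before it is completed fails the run):
1. both turn-buttons are turned clear of the lid (beyond 1.2 rad either way) with the lid still shut ((value of joint catch_left above 1.2 rad or value of joint catch_left below -1.2 rad) and (value of joint catch_right above 1.2 rad or value of joint catch_right below -1.2 rad) and value of joint lid below 0.06 rad), for 0.1 s.
2. the lid is swung back and bears on the stop (value of joint lid above 1.6 rad and contact force between stop and anything else above 0.3 N), for 0.2 s.
At the end, for the whole second after the job is handed in: Both turn-buttons are clear of the lid (beyond 1.2 rad either way) and the lid, let go and at rest, stands past upright touching its stop (at least 0.3 N on it) (all of step 2 and (value of joint catch_left above 1.2 rad or value of joint catch_left below -1.2 rad) and (value of joint catch_right above 1.2 rad or value of joint catch_right below -1.2 rad) and velocity of joint lid between -0.05 and 0.05 rad/s).
It fails at once if the stop is pressed with more than 30 N: the hinges are strained (contact force between stop and anything else above 30 N).
It fails at once if a thing standing by the printer is pushed more than 20 mm or tipped over (distance of any of focuser, graduate, stock from where it was at the start of the episode above 0.02 m or angle between any of focuser, graduate, stock's own z axis and vertical above 0.4 rad).
It also fails if it takes over 72 s, if anything falls off the work surface, if the arm or the gripper's body presses on something with over 40 N, if the wrist force passes 120 N, or if a joint passes its speed limit or range.

## Working session

There is one attempt and no reset: what is moved stays moved. The work goes in short steps, Python scripts to look and compute and a shell command to move; the robot and the scene stay as the last step left them, time stands still between calls to the robot, and variables do not carry over. Pictures are saved under pics/ and viewed, and the job is handed in when it is done.

```bash
ls; mkdir -p pics; python3 - <<'E'
from bench import ctrl
import cv2,json
import numpy as np
np.set_printoptions(precision=4,suppress=True)
o=ctrl.get_obs()
print({k:np.round(v,4) for k,v in o.items()}, ctrl.grip_depth)
for n in ['top','side','wrist']:
    im,d=ctrl.camera(n); cv2.imwrite(f'pics/{n}0.png',im); np.save(f'{n}0.npy',d)
    c=ctrl.calibration(n); print(n,{k:np.array(v) for k,v in c.items()})
E
```

```text
pics
{'time_s': np.float64(0.0), 'q': array([ 1.1187,  0.1815,  1.608 ,  0.    ,  1.3538, -0.2063]), 'dq': array([-0.0004, -0.0009,  0.0009,  0.    ,  0.001 ,  0.0006]), 'joint_efforts': array([ -0.0006, -44.4869, -35.1335,  -0.0002,   0.0089,   0.    ]), 'eef_pos': array([0.1396, 0.5572, 0.2015]), 'eef_rot': array([ 0.7016,  0.0861,  0.702 , -0.0872]), 'wrist_force': array([-0.0539,  0.5245,  0.6565]), 'torque': array([0.049 , 0.0233, 0.0097]), 'opening': np.float64(1.0014)} 0.0187
top {'mtx': array([[392.437 ,   0.    , 313.6084],
       [  0.    , 392.437 , 202.4868],
       [  0.    ,   0.    ,   1.    ]]), 'distortion': array([-0.0338,  0.    ,  0.    ,  0.    ,  0.    ]), 'R': array([[-0.0194, -0.9988, -0.0455],
       [-0.9967,  0.0229, -0.0781],
       [ 0.079 ,  0.0438, -0.9959]]), 't': array([0.0613, 0.5743, 0.8028])}
side {'mtx': array([[445.7449,   0.    , 319.7289],
       [  0.    , 445.7449, 201.2166],
       [  0.    ,   0.    ,   1.    ]]), 'distortion': array([-0.1009,  0.    ,  0.    ,  0.    ,  0.    ]), 'R': array([[-0.9954, -0.0953, -0.0072],
       [-0.0705,  0.7833, -0.6176],
       [ 0.0645, -0.6143, -0.7864]]), 't': array([0.5454, 0.0904, 1.0382])}
wrist {'mtx': array([[326.6715,   0.    , 318.6142],
       [  0.    , 326.6715, 195.2613],
       [  0.    ,   0.    ,   1.    ]]), 'distortion': array([-0.0129,  0.    ,  0.    ,  0.    ,  0.    ]), 'tool_from_camera': array([[-0.0007, -0.2898,  0.9571, -0.1708],
       [ 1.    ,  0.    ,  0.0008, -0.0004],
       [-0.0003,  0.9571,  0.2898, -0.0743],
       [ 0.    ,  0.    ,  0.    ,  1.    ]])}
```

View pics/top0.png

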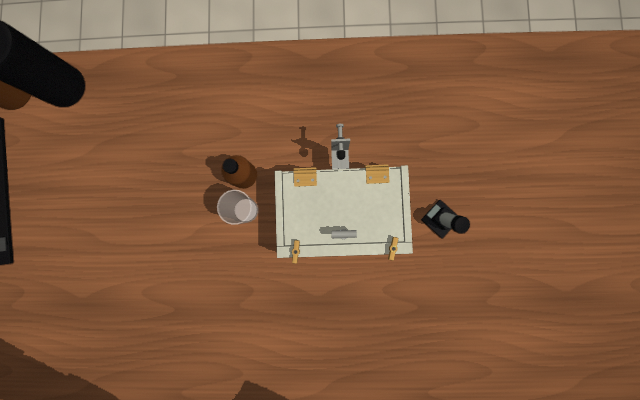

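View pics/side0.png

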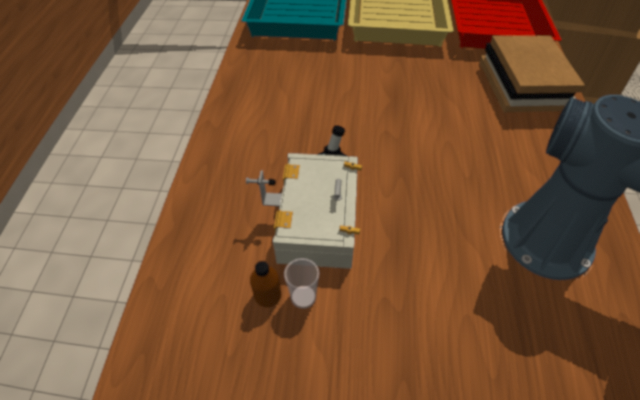

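View pics/wrist0.png

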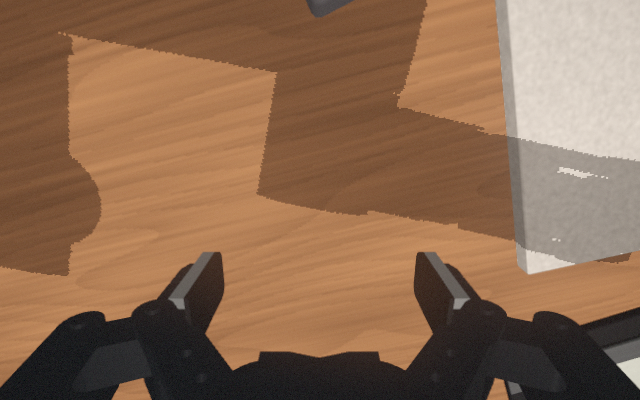

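Top view: the printer spans columns 275–412 and rows 166–258, with its front to the robot. The buttons are at about (295,251) and (393,248), the pull at (343,234) and the stop at (340,155). Beaker and bottle stand to its left (236,207 and 238,172), the focuser to its right (445,218).

```bash
cat > h.py <<'E'
import numpy as np,cv2
from bench import ctrl
np.set_printoptions(precision=4,suppress=True)
def ray(n,px):
    c=ctrl.calibration(n); K=np.array(c['mtx']);D=np.array(c['distortion'])
    u=cv2.undistortPoints(np.array([[px]],float),K,D)[0,0]
    d=np.array([u[0],u[1],1.])
    R=np.array(c['R']);t=np.array(c['t'])
    return -R.T@t, R.T@d
def atz(n,px,z):
    o,d=ray(n,px); return o+d*(z-o[2])/d[2]
def atdepth(n,px,dep):
    o,d=ray(n,px); return o+d*dep
def proj(n,X):
    c=ctrl.calibration(n)
    r,_=cv2.Rodrigues(np.array(c['R']))
    return cv2.projectPoints(np.array(X,float).reshape(-1,1,3),r,np.array(c['t'],float),np.array(c['mtx']),np.array(c['distortion']))[0][:,0]
E
python3 - <<'E'
from h import *
im=cv2.imread('pics/top0.png'); 
cv2.imwrite('pics/topz.png',cv2.resize(im[110:275,195:480],None,fx=2.8,fy=2.8,interpolation=cv2.INTER_CUBIC))
im2=cv2.imread('pics/side0.png')
cv2.imwrite('pics/sidez.png',cv2.resize(im2[110:320,220:400],None,fx=2.8,fy=2.8,interpolation=cv2.INTER_CUBIC))
ctrl.camera('top')
for q in ['catch_left_mid','pull','printer','lid','stop','focuser','graduate','stock']:
    r=ctrl.find_in(q,'top'); print(q,[(np.round(a['rect'],1),round(a['confidence'],2)) for a in r[:3]])
print(ctrl.get_obs()['time_s'])
E
```

```text
catch_left_mid [(array([335.7, 122.5, 345.5, 160.2]), 0.64)]
pull [(array([283.9, 170.4, 400.9, 243.3]), 0.74), (array([335.4, 126. , 344.7, 162.9]), 0.38)]
printer [(array([275.5, 136.9, 412.2, 263.8]), 0.83)]
lid [(array([280.7, 166.1, 404.9, 248.9]), 0.65)]
stop [(array([335.2, 125.5, 346.6, 162. ]), 0.74)]
focuser []
graduate [(array([215.1, 189.2, 258.6, 225. ]), 0.72)]
stock [(array([222.8, 153.7, 254.8, 189.1]), 0.79)]
0.6
```

View pics/topz.png

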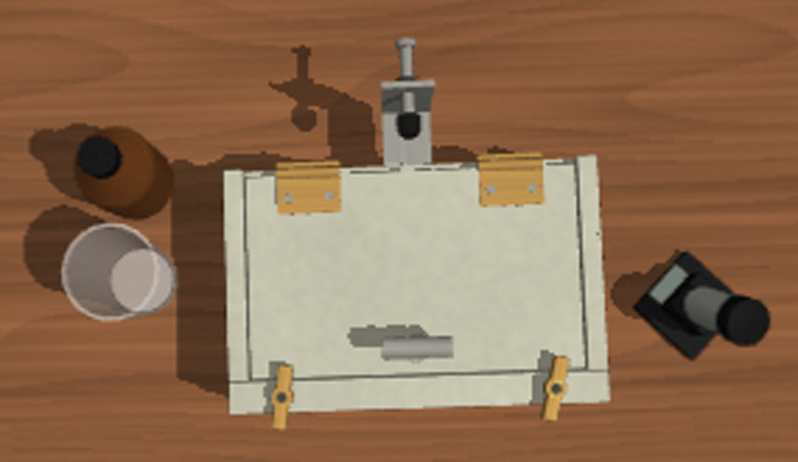

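View pics/sidez.png

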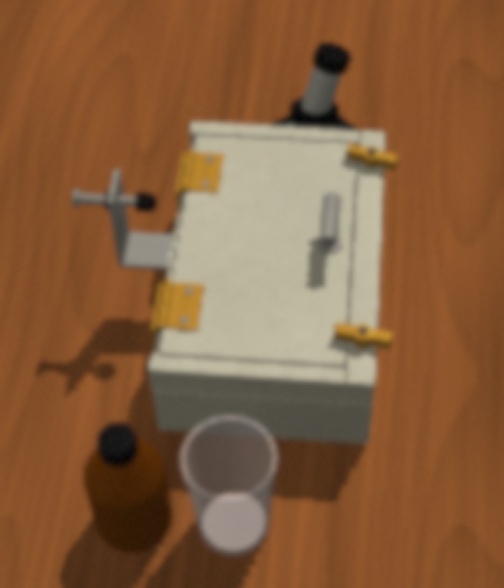

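```bash
cat > fit.py <<'E'
from h import *
from scipy.optimize import least_squares
z=lambda p:((p[0]+.5)/2.8-.5+195,(p[1]+.5)/2.8-.5+110)
s=lambda p:((p[0]+.5)/2.8-.5+220,(p[1]+.5)/2.8-.5+110)
loc=np.array([[-.085,.13,.09],[-.085,-.13,.09],[.085,.13,.09],[.085,-.13,.09],[-.074,.092,.1035],[-.074,-.092,.1035],[.079-.1225,.0,.129]])
top=np.array([z(p) for p in [(230,413),(609,400),(224,171),(596,156),(282,396),(556,387),(417,348)]])
sid=np.array([s(p) for p in [(373,382),(384,132),(152,366),(193,123),(363,335),(373,155),(331,212)]])
def W(p):
    c,sn=np.cos(p[2]),np.sin(p[2]); return loc@np.array([[c,-sn,0],[sn,c,0],[0,0,1]]).T+[p[0],p[1],0]
def f(p,w=(1,1)): return np.r_[w[0]*(proj('top',W(p))-top).ravel(),w[1]*(proj('side',W(p))-sid).ravel()]
if __name__=='__main__':
    for w in [(1,1),(1,0),(0,1)]:
        r=least_squares(f,[.5,0,0],args=(w,)); print(w,r.x,r.fun.reshape(-1,2).round(1).tolist())
    d=np.load('top0.npy')
    for px in [(343,210),(340,220),(300,220)]: print(atdepth('top',px,d[px[1],px[0]]))
    # shadows/obstacles
    b=np.array([z(p) for p in [(283,366),(280,428),(562,357),(550,419)]])
    P=[atz('top',q,.1035) for q in b]; print(P, [np.arctan2(*(P[i]-P[i+1])[[1,0]]) for i in(0,2)])
    print('stop',atz('top',z((408,126)),.138), 'stop side',atz('side',s((146,201)),.13))
    print('bottle top',atz('top',z((99,157)),.125),'beaker base',atz('top',z((141,280)),0.003),'beaker rim',atz('top',z((110,272)),.105),'foc top',atz('top',z((742,321)),.095),'foc base',atz('top',z((690,310)),0.01))
E
python3 fit.py
```

```text
(1, 1) [ 0.5521 -0.0093  0.0134] [[-0.2, 0.4], [0.5, 0.9], [-0.3, -0.5], [0.5, -0.4], [0.1, 0.5], [0.2, 0.6], [0.4, -0.1], [0.6, 1.2], [0.4, -0.0], [-1.6, 1.5], [-0.6, -0.6], [-0.0, -1.1], [-0.4, -0.9], [-0.3, 0.8]]
(1, 0) [ 0.5525 -0.0089  0.0147] [[-0.3, 0.3], [0.3, 0.6], [-0.5, -0.6], [0.3, -0.7], [-0.1, 0.4], [0.0, 0.3], [0.3, -0.3], [0.0, 0.0], [0.0, 0.0], [-0.0, 0.0], [-0.0, -0.0], [-0.0, -0.0], [-0.0, -0.0], [-0.0, 0.0]]
(0, 1) [ 0.5516 -0.0101  0.0108] [[0.0, 0.0], [0.0, 0.0], [0.0, -0.0], [0.0, 0.0], [0.0, 0.0], [0.0, 0.0], [0.0, 0.0], [0.7, 1.0], [0.8, -0.2], [-1.4, 1.1], [-0.2, -0.9], [0.1, -1.3], [-0.1, -1.0], [-0.0, 0.6]]
[ 0.5544 -0.0102  0.0915]
[ 0.5353 -0.004   0.0903]
[0.5369 0.0731 0.0914]
[array([0.498 , 0.0808, 0.1035]), array([0.4564, 0.0835, 0.1035]), array([ 0.5004, -0.1066,  0.1035]), array([ 0.4594, -0.0973,  0.1035])] [np.float64(-0.0649419893245859), np.float64(-0.2241714453973792)]
stop [ 0.653  -0.0066  0.138 ] stop side [ 0.6543 -0.0097  0.13  ]
bottle top [0.6405 0.2008 0.125 ] beaker base [0.5649 0.1997 0.003 ] beaker rim [0.5643 0.1985 0.105 ] foc top [ 0.5221 -0.23    0.095 ] foc base [ 0.5325 -0.2189  0.01  ]
```

```bash
cat >> h.py <<'E'
from scipy.spatial.transform import Rotation as Ro
def pose():
    o=ctrl.get_obs(); w=o['eef_rot']; return o,np.array(o['eef_pos']),Ro.from_quat([w[1],w[2],w[3],w[0]])
def plan(target,yaw_y):
    """target TCP, tool x down, tool y at world angle yaw_y: shift (cm, tool axes) and rotvec (tool axes) from now"""
    o,p,R=pose()
    x=np.array([0,0,-1.]);y=np.array([np.cos(yaw_y),np.sin(yaw_y),0]);z=np.cross(x,y)
    T=Ro.from_matrix(np.c_[x,y,z])
    M=R.as_matrix()
    print('t',o['time_s'],'pos',p,'yaw_y',np.arctan2(M[1,1],M[0,1]),'xaxis',M[:,0],'q',np.array(o['q']),'F',np.array(o['wrist_force']),'open',o['opening'])
    print('shift cm tool',R.inv().apply(np.array(target)-p)*100,'rotvec',(R.inv()*T).as_rotvec())
    print('shift cm in final axes',T.inv().apply(np.array(target)-p)*100)
E
python3 -c "
from h import *
plan([.477,.082,.14],1.506); plan([.477,.082,.14],1.506-np.pi)"
```

```text
t 0.6 pos [0.1399 0.5577 0.2024] yaw_y 1.3249772470962018 xaxis [ 0.  0. -1.] q [ 1.1187  0.1808  1.607  -0.      1.3538 -0.2063] F [0.3124 0.0106 0.6034] open 1.0020864168772237
shift cm tool [  6.2387 -37.9416  44.2716] rotvec [-0.181  0.    -0.   ]
shift cm in final axes [  6.2388 -45.292   36.7175]
t 0.6 pos [0.1399 0.5577 0.2024] yaw_y 1.3249772470962018 xaxis [ 0.  0. -1.] q [ 1.1187  0.1808  1.607  -0.      1.3538 -0.2063] F [0.3124 0.0106 0.6034] open 1.0020864168772237
shift cm tool [  6.2387 -37.9416  44.2716] rotvec [ 2.9606 -0.     -0.    ]
shift cm in final axes [  6.2388  45.292  -36.7175]
```

```bash
python3 -m creep '0.5 0 -3.8 4.4 -0.18 0 0; 0.5 0 -4.5 3.7 0 0 0; 0.5 0 -4.5 3.7 0 0 0; 0.5 0 -4.5 3.7 0 0 0; 0.5 0 -4.5 3.7 0 0 0; 0.5 0 -4.5 3.7 0 0 0; 0.5 0 -4.5 3.7 0 0 0; 0.5 0 -4.5 3.6 0 0 0; 0.5 2 -3 2 0 0 0; 0.5 2 -2 1.5 0 0 0'; python3 -c "
from h import *
plan([.477,.082,.14],1.506)"
```

```text
time_s: 1.85
eef_pos: [0.4555, 0.1175, 0.1657]
eef_rot: [0.711, 0.021, 0.702, -0.019]
wrist_force: [0.5, -0.3, -0.4]
opening: 0.498
t 1.85 pos [0.4555 0.1175 0.1657] yaw_y 1.5144449285936643 xaxis [ 0.0126  0.0036 -0.9999] q [-0.0034 -0.0307  1.9104  0.0038  1.2492 -1.519 ] F [ 0.4847 -0.2614 -0.433 ] open 0.49784411091843705
shift cm tool [ 2.5861 -3.4335  2.3159] rotvec [ 0.0084  0.0124 -0.0043]
shift cm in final axes [ 2.572  -3.4025  2.3765]
```

```bash
python3 -m creep '0.5 1.3 -3.4 2.4 0.008 0.012 -0.004; 0.5 0 0 0 0 0 0'; python3 -c "
from h import *
plan([.477,.082,.094],1.506)
im,d=ctrl.camera('wrist');cv2.imwrite('pics/w1.png',im)"
```

```text
time_s: 2.1
eef_pos: [0.4783, 0.0795, 0.1514]
eef_rot: [0.706, 0.024, 0.707, -0.024]
wrist_force: [0.1, 0.2, 0.1]
opening: 0.503
t 2.1 pos [0.4783 0.0795 0.1514] yaw_y 1.5032385289242165 xaxis [-0.0015  0.0003 -1.    ] q [-0.0809  0.0327  1.8782  0.0002  1.2323 -1.5842] F [0.1417 0.1544 0.1052] open 0.5031936669000742
shift cm tool [ 5.7359  0.2402 -0.1373] rotvec [-0.0028 -0.0015 -0.0002]
shift cm in final axes [ 5.7356  0.2419 -0.1453]
```

View pics/w1.png

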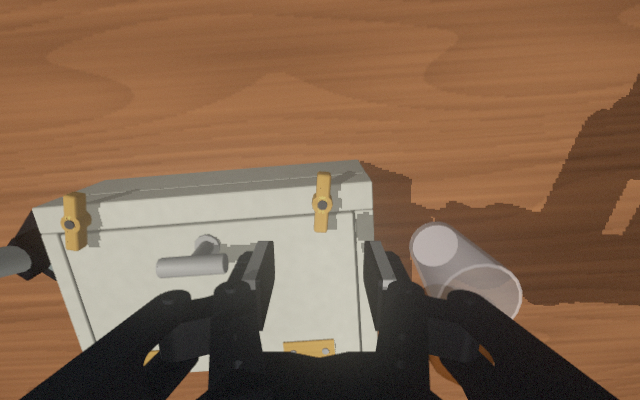

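The wrist view looks back toward the front rail, with world +y to the right: left button pivot at (321,204), right one at (69,225), pull crossbar from (160,268) to (228,263).

```bash
cat >> h.py <<'E'
def wz(px,z,P=None):
    c=ctrl.calibration('wrist'); 
    if P is None: _,p,R=pose()
    else: p,R=P
    u=cv2.undistortPoints(np.array([[px]],float),np.array(c['mtx']),np.array(c['distortion']))[0,0]
    T=np.array(c['tool_from_camera']); d=R.apply(T[:3,:3]@[u[0],u[1],1]); o=p+R.apply(T[:3,3])
    return o+d*(z-o[2])/d[2]
E
python3 -c "
from h import *
print(wz((321,204),.1035),wz((69,225),.1035),wz((326,174),.1035),wz((320,231),.1035))
print(wz((34,209),.09),wz((371,181),.09))
"
```

```text
[0.4761 0.0824 0.1035] [ 0.48   -0.1009  0.1035] [0.4547 0.0872 0.1035] [0.4966 0.0803 0.1035]
[ 0.4701 -0.1356  0.09  ] [0.4653 0.12   0.09  ]
```

```bash
python3 -m creep '0.5 2 0.25 -0.15 0.03 0 0; 0.5 2 0 0 0 0 0; 0.5 1.2 0 0 0 0 0; 0.5 0.4 0 0 0 0 0; 0.0 0 0 0 0 0 0; 0 0 0 0 0 0 0; 0 0 0 0 0 0 0; 0 0 0 0 0 0 0'; python3 -c "
from h import *
plan([.4765,.082,.094],0.05)
"
```

```text
time_s: 3.15
eef_pos: [0.4775, 0.0868, 0.0986]
eef_rot: [0.708, 0.034, 0.704, -0.032]
wrist_force: [-0.7, -0.2, -0.3]
opening: 0.004
t 3.15 pos [0.4775 0.0868 0.0986] yaw_y 1.477089592641782 xaxis [ 0.0056  0.0018 -1.    ] q [-0.0669  0.1011  1.9249  0.0024  1.1101 -1.545 ] F [-0.748  -0.2026 -0.3489] open 0.004159080476879141
shift cm tool [ 0.4563 -0.4906 -0.0588] rotvec [ 1.4271  0.0028 -0.0058]
shift cm in final axes [ 0.4577 -0.1258  0.4764]
```

```bash
python3 -c "
from h import *
im,d=ctrl.camera('wrist');cv2.imwrite('pics/w2.png',im)"
```

```text
(no output)
```

View pics/w2.png

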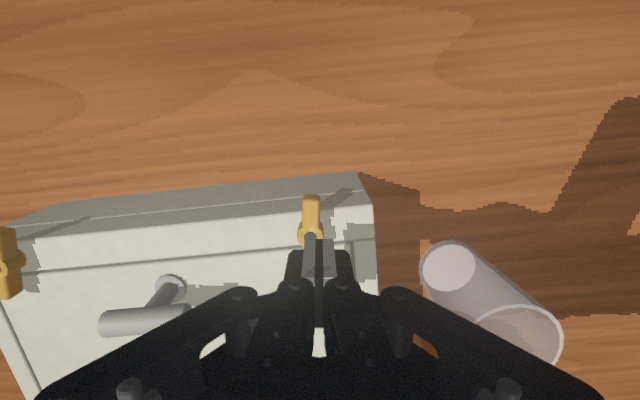

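```bash
python3 -c "
from h import *
o,p,R=pose();print(o['time_s'],p,o['wrist_force'],o['opening'])
print(wz((311,233),.1035),wz((311,196),.1035),wz((374,207),.09),wz((374,240),.09))
im,d=ctrl.camera('wrist')
for px in [(311,205),(311,225),(318,245),(318,260),(340,215),(280,235)]: print(px,d[px[1],px[0]])
cv2.imwrite('pics/w2z.png',cv2.resize(im[170:350,220:420],None,fx=3.3,fy=3.3,interpolation=cv2.INTER_CUBIC))
im,d=ctrl.camera('side');cv2.imwrite('pics/s2z.png',cv2.resize(im[130:270,270:400],None,fx=4,fy=4,interpolation=cv2.INTER_CUBIC))
"
```

```text
3.2 [0.4775 0.0868 0.0986] [0.2629 0.0537 0.423 ] 0.0001470109220101994
[0.4747 0.0827 0.1035] [0.4535 0.0848 0.1035] [0.4677 0.1199 0.09  ] [0.4887 0.119  0.09  ]
(311, 205) 0.17575274
(311, 225) 0.17786491
(318, 245) 0.14465368
(318, 260) 0.13080484
(340, 215) 0.1911444
(280, 235) 0.19591047
```

View pics/w2z.png

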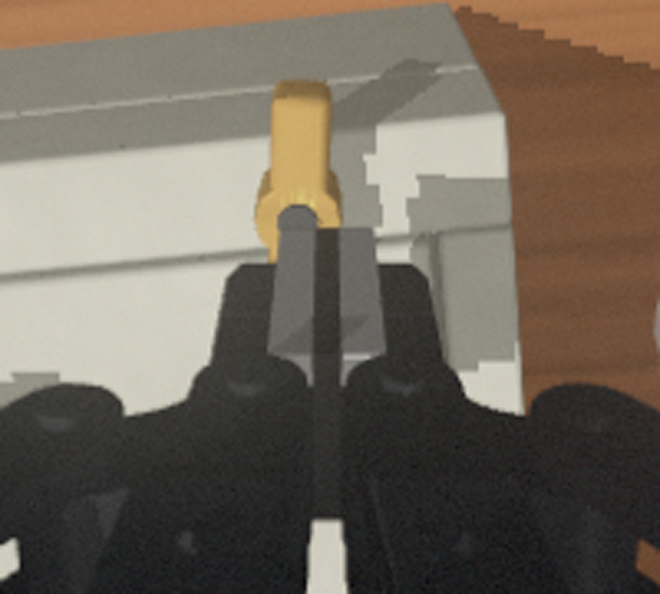

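View pics/s2z.png

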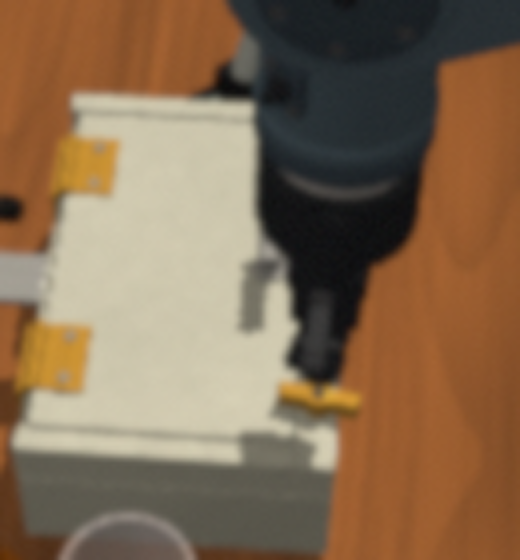

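```bash
python3 -c "
from h import *
o,p,R=pose()
for dz in [0,.0187,.037,.05]: print(dz,proj('side',p+[0,0,dz]),proj('top',p+[0,0,dz]))
c=ctrl.calibration('wrist');T=np.array(c['tool_from_camera'])
im,d=ctrl.camera('wrist')
K=np.array(c['mtx'])
for r in range(228,300,6):
  for cc in (308,318,330):
    z=d[r,cc]; X=T@[(cc-K[0,2])/K[0,0]*z,(r-K[1,2])/K[1,1]*z,z,1]; print(r,cc,round(float(z),4),X[:3])
"
```

```text
0 [[348.8214 231.5776]] [[293.0341 251.2995]]
0.0187 [[349.2235 226.4956]] [[292.0493 251.7608]]
0.037 [[349.6288 221.3612]] [[291.0356 252.2357]]
0.05 [[349.9242 217.613 ]] [[290.2834 252.5881]]
228 308 0.1794 [-0.0043 -0.006  -0.0051]
228 318 0.1793 [-0.0044 -0.0005 -0.0052]
228 330 0.1934 [0.0087 0.0066 0.0003]
234 308 0.1799 [-0.0048 -0.006  -0.0018]
234 318 0.1811 [-0.0036 -0.0005 -0.0013]
234 330 0.1947 [0.0089 0.0066 0.0042]
240 308 0.1499 [-0.0332 -0.0051 -0.0112]
240 318 0.1503 [-0.0329 -0.0005 -0.0111]
240 330 0.1494 [-0.0337  0.005  -0.0114]
246 308 0.1441 [-0.0393 -0.0049 -0.0111]
246 318 0.1446 [-0.0389 -0.0005 -0.0109]
246 330 0.1439 [-0.0395  0.0048 -0.0112]
252 308 0.1367 [-0.0468 -0.0046 -0.012 ]
252 318 0.1382 [-0.0454 -0.0005 -0.0113]
252 330 0.1382 [-0.0454  0.0046 -0.0113]
258 308 0.1322 [-0.0516 -0.0045 -0.0117]
258 318 0.1338 [-0.0502 -0.0005 -0.011 ]
258 330 0.1327 [-0.0512  0.0044 -0.0115]
264 308 0.1277 [-0.0563 -0.0044 -0.0116]
264 318 0.1291 [-0.0551 -0.0004 -0.0109]
264 330 0.1275 [-0.0565  0.0042 -0.0117]
270 308 0.1249 [-0.0595 -0.0043 -0.0108]
270 318 0.1243 [-0.0601 -0.0004 -0.0111]
270 330 0.1244 [-0.06    0.0041 -0.011 ]
276 308 0.1198 [-0.0647 -0.0041 -0.0112]
276 318 0.1196 [-0.0649 -0.0004 -0.0114]
276 330 0.1202 [-0.0644  0.004  -0.0111]
282 308 0.114 [-0.0704 -0.0039 -0.0123]
282 318 0.1206 [-0.0646 -0.0004 -0.0087]
282 330 0.1139 [-0.0705  0.0038 -0.0124]
288 308 0.1108 [-0.0738 -0.0038 -0.0121]
288 318 0.121 [-0.065  -0.0004 -0.0064]
288 330 0.0 [-0.1708 -0.0003 -0.0743]
294 308 0.1068 [-0.0779 -0.0037 -0.0125]
294 318 0.1211 [-0.0655 -0.0004 -0.0042]
294 330 0.1068 [-0.078   0.0035 -0.0125]
```

The wrist depth image shows the real pad tips about 33 mm short of the reported TCP (side view agrees), so the jaws closed above the bar. I'll allow for that offset, re-centre and go lower.

```bash
python3 -m creep '0.5 0 -0.4 -0.1 0 0 0; 0.5 0 0 0 0 0 0; 0.5 0 0 0 0 0 0; 0.5 1 0 0 0 0 0; 0.5 0 0 0 0 0 0'; python3 -c "
from h import *
plan([.4765,.0825,.064],1.47)
"
```

```text
time_s: 3.98
eef_pos: [0.4756, 0.0825, 0.0873]
eef_rot: [0.708, 0.034, 0.705, -0.033]
wrist_force: [-0.6, 0.0, 0.7]
opening: 0.499
t 3.975 pos [0.4756 0.0825 0.0873] yaw_y 1.4767842707256282 xaxis [ 0.0045  0.0018 -1.    ] q [-0.0763  0.1137  1.9377  0.0024  1.0859 -1.5542] F [-0.5939  0.0053  0.6932] open 0.4993853889193883
shift cm tool [ 2.3305 -0.0012  0.0838] rotvec [ 0.0068  0.0043 -0.0022]
shift cm in final axes [2.3301 0.0046 0.0938]
```

```bash
python3 -m creep '0.5 1 0 0.05 0 0.004 -0.002; 0.5 0.8 0 0 0 0 0; 0.5 0.3 0 0 0 0 0; 0.5 0.1 0 0 0 0 0; 0.5 0 0 0 0 0 0'; python3 -c "
from h import *
plan([.4765,.0825,.061],1.47)
im,d=ctrl.camera('wrist');cv2.imwrite('pics/w3.png',im[100:350,150:500])
"
```

```text
time_s: 4.6
eef_pos: [0.4757, 0.0826, 0.0631]
eef_rot: [0.706, 0.033, 0.707, -0.033]
wrist_force: [-0.4, -0.1, 0.4]
opening: 0.502
t 4.6 pos [0.4757 0.0826 0.0631] yaw_y 1.4769888543816934 xaxis [-0.0013  0.0002 -1.    ] q [-0.0745  0.1585  1.9457  0.0001  1.0387 -1.5516] F [-0.4009 -0.0811  0.4348] open 0.501672510167202
shift cm tool [ 0.2094 -0.006   0.0773] rotvec [ 0.007  -0.0013 -0.    ]
shift cm in final axes [ 0.2095 -0.0054  0.0771]
```

View pics/w3.png

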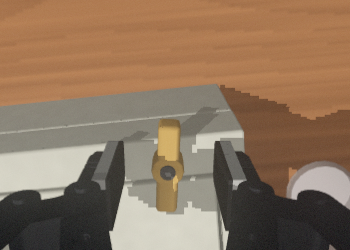

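The bar lies between the open pads at crop (168,170). Closing.

```bash
python3 -m creep '0 0 0 0 0 0 0; 0 0 0 0 0 0 0; 0 0 0 0 0 0 0; 0 0 0 0 0 0 0; 0 0 0 0 0 0 0'; python3 -c "
from h import *
plan([.4765,.0825,.061],1.47)
im,d=ctrl.camera('wrist');cv2.imwrite('pics/w4.png',im[100:350,150:500])
"
```

```text
time_s: 5.28
eef_pos: [0.4763, 0.0821, 0.0639]
eef_rot: [0.706, 0.033, 0.706, -0.033]
wrist_force: [-0.3, -1.1, -0.3]
opening: 0.092
t 5.275 pos [0.4763 0.0821 0.0639] yaw_y 1.476956555512794 xaxis [ 0.0001 -0.0009 -1.    ] q [-0.075   0.1572  1.9452 -0.001   1.039  -1.5514] F [-0.2613 -1.0652 -0.3473] open 0.09180569161306126
shift cm tool [0.2891 0.0465 0.0167] rotvec [0.007  0.0002 0.0008]
shift cm in final axes [0.2891 0.0464 0.0164]
```

View pics/w4.png

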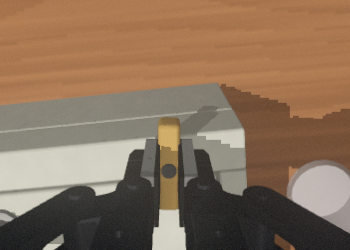

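```bash
python3 -m creep '0 0 0 0 0.1 0 0; 0 0 0 0 0.18 0 0; 0 0 0 0 0.18 0 0; 0 0 0 0 0.18 0 0; 0 0 0 0 0.18 0 0; 0 0 0 0 0.18 0 0; 0 0 0 0 0.18 0 0; 0 0 0 0 0 0 0'; python3 -c "
from h import *
plan([.4765,.0825,.061],0.0)
"
```

```text
time_s: 6.32
eef_pos: [0.4775, 0.0835, 0.0639]
eef_rot: [0.561, 0.432, 0.56, -0.43]
wrist_force: [-1.1, -1.9, -0.5]
opening: 0.091
t 6.325 pos [0.4775 0.0835 0.0639] yaw_y 0.26131954785500744 xaxis [ 0.003   0.0012 -1.    ] q [-0.0735  0.1579  1.9444  0.0017  1.0364 -0.3357] F [-1.1406 -1.9488 -0.5259] open 0.09062344766293437
shift cm tool [ 0.2882 -0.1232  0.0661] rotvec [ 0.2613 -0.0008 -0.0031]
shift cm in final axes [ 0.2886 -0.101   0.0953]
```

```bash
python3 -m creep '0 0 -0.1 0.05 0.17 0 0; 0 0 0 0 0 0 0; 0.5 0 0 0 0 0 0; 0.5 0 0 0 0 0 0; 0.5 0 0 0 0 0 0; 0.5 -3 0 0 0 0 0; 0.5 -3 0 0 0 0 0; 0.5 0 0 0 0 0 0'; python3 -c "
from h import *
plan([.4795,-.1015,.11],1.35)
im,d=ctrl.camera('top');cv2.imwrite('pics/t5.png',cv2.resize(im[150:275,230:430],None,fx=3.5,fy=3.5))
"
```

```text
time_s: 7.32
eef_pos: [0.4768, 0.0833, 0.1252]
eef_rot: [0.526, 0.475, 0.525, -0.471]
wrist_force: [-0.2, -0.7, -0.8]
opening: 0.503
t 7.325 pos [0.4768 0.0833 0.1252] yaw_y 0.10541873444250392 xaxis [ 0.0038  0.0029 -1.    ] q [-0.0751  0.0606  1.9072  0.0034  1.1701 -0.1819] F [-0.1788 -0.7042 -0.7974] open 0.5027235333026524
shift cm tool [ 1.4668 -1.6845 18.4135] rotvec [-1.2446  0.0004 -0.0051]
shift cm in final axes [  1.5186 -17.9768   4.3099]
```

View pics/t5.png

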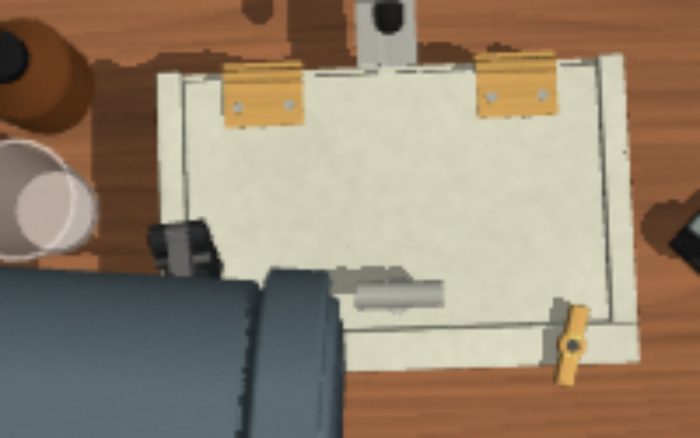

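```bash
python3 -m creep '0.5 -1 0 4 0 0 0; 0.5 -1 -0.5 4 0 0 0; 0.5 0 -0.5 4 0 0 0; 0.5 0 -0.5 3.5 0 0 0; 0.5 0 0 0 -0.178 0 0; 0.5 0 0 0 -0.178 0 0; 0.5 0 0 0 -0.178 0 0; 0.5 0 0 0 -0.178 0 0; 0.5 0 0 0 -0.178 0 0; 0.5 0 0 0 -0.178 0 0'; python3 -m creep '0.5 0 0 0 -0.17 0 0; 0.5 0 0 0 0 0 0';python3 -c "
from h import *
plan([.4795,-.1015,.11],1.36)
im,d=ctrl.camera('wrist');cv2.imwrite('pics/w6.png',im)
"
```

```text
time_s: 8.62
eef_pos: [0.4682, -0.0748, 0.1288]
eef_rot: [0.688, 0.129, 0.703, -0.124]
wrist_force: [0.6, 0.7, 0.4]
opening: 0.501
time_s: 8.88
eef_pos: [0.4663, -0.074, 0.1259]
eef_rot: [0.695, 0.069, 0.713, -0.061]
wrist_force: [0.1, -0.2, -0.3]
opening: 0.5
t 8.875 pos [ 0.4663 -0.074   0.1259] yaw_y 1.3862463821365303 xaxis [-0.0244  0.013  -0.9996] q [-0.4113  0.0568  1.91    0.0023  1.2023 -1.7985] F [ 0.1484 -0.2497 -0.2816] open 0.5004853682956545
shift cm tool [ 1.5176 -2.4709  1.8468] rotvec [ 0.0264 -0.0265 -0.0079]
shift cm in final axes [ 1.5862 -2.4096  1.87  ]
```

View pics/w6.png

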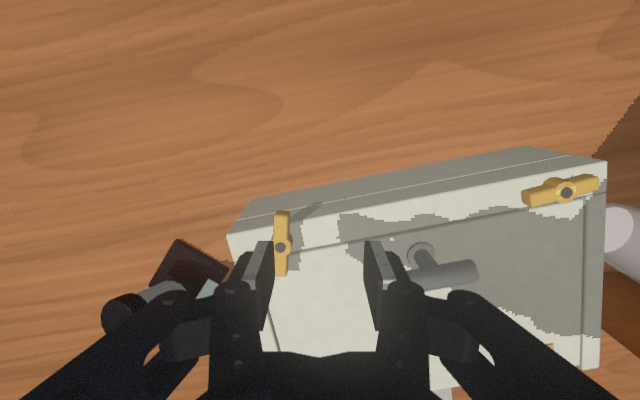

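```bash
python3 -c "
from h import *
a,b=wz((282,212),.1035),wz((281,275),.1035);print(wz((280,247),.1035),a,b,np.arctan2(*(b-a)[[1,0]]))
a,b=wz((525,198),.1035),wz((597,183),.1035);print(wz((566,192),.1035),a,b,np.arctan2(*(b-a)[[1,0]]))
print(wz((412,278),.122),wz((475,272),.122))
"; python3 -m creep '0.5 0.5 -2.4 1.8 0.02 -0.026 -0.008; 0.5 0 0 0 0 0 0; 0.5 0 0 0 0 0 0'; python3 -c "
from h import *
plan([.4795,-.1015,.063],1.36)"
```

```text
[ 0.4796 -0.1019  0.1035] [ 0.4566 -0.0956  0.1035] [ 0.4994 -0.1056  0.1035] -0.23114727779642377
[0.4771 0.0816 0.1035] [0.4762 0.0559 0.1035] [0.4749 0.101  0.1035] 1.5990687960193841
[ 0.5068 -0.0243  0.122 ] [0.5101 0.0137 0.122 ]
time_s: 9.3
eef_pos: [0.4784, -0.1003, 0.1185]
eef_rot: [0.702, 0.076, 0.704, -0.075]
wrist_force: [0.1, 0.4, 0.3]
opening: 0.499
t 9.3 pos [ 0.4784 -0.1003  0.1185] yaw_y 1.3562578276026478 xaxis [-0.0029  0.0016 -1.    ] q [-0.4502  0.0865  1.8947  0.0002  1.1638 -1.8065] F [0.1202 0.4172 0.3452] open 0.4985845896374097
shift cm tool [ 5.5501 -0.0999  0.1541] rotvec [-0.0037 -0.0032 -0.001 ]
shift cm in final axes [ 5.5506 -0.0951  0.1359]
```

```bash
python3 -m creep '0.5 2 -0.1 0.1 0.01 0 0; 0.5 2 0 0 0 0 0; 0.5 1 0 0 0 0 0; 0.5 0.3 0 0 0 0 0; 0.5 0 0 0 0 0 0'; python3 -c "
from h import *
plan([.4795,-.1017,.063],1.35)
im,d=ctrl.camera('wrist');cv2.imwrite('pics/w7.png',im[100:350,150:500])"
```

```text
time_s: 9.93
eef_pos: [0.4791, -0.0995, 0.0652]
eef_rot: [0.702, 0.081, 0.703, -0.079]
wrist_force: [-0.2, 0.6, 1.1]
opening: 0.499
t 9.925 pos [ 0.4791 -0.0995  0.0652] yaw_y 1.3440580650064367 xaxis [-0.0024  0.002  -1.    ] q [-0.4484  0.1695  1.9275  0.0009  1.0477 -1.7929] F [-0.1847  0.5671  1.1136] open 0.49853299642527005
shift cm tool [ 0.2202 -0.2095  0.0925] rotvec [-0.0059 -0.0028 -0.0015]
shift cm in final axes [ 0.2208 -0.2097  0.0907]
```

View pics/w7.png

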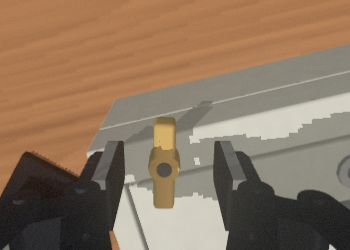

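The right bar is between the pads at crop (164,168). Centring, closing and turning.

```bash
python3 -m creep '0.5 0.2 -0.2 0.05 0 0 0; 0.0 0 0 0 0 0 0; 0 0 0 0 0 0 0; 0 0 0 0 0 0 0; 0 0 0 0 0 0 0; 0 0 0 0 0 0 0'; python3 -c "
from h import *
plan([.4795,-.1017,.063],1.35)"
```

```text
time_s: 10.72
eef_pos: [0.4803, -0.102, 0.0648]
eef_rot: [0.703, 0.081, 0.702, -0.08]
wrist_force: [-1.0, 1.6, 0.1]
opening: 0.092
t 10.725 pos [ 0.4803 -0.102   0.0648] yaw_y 1.3436469020859898 xaxis [ 0.0004  0.0012 -1.    ] q [-0.4525  0.1716  1.9259  0.0014  1.0442 -1.7968] F [-1.0073  1.6148  0.0515] open 0.09216135468985273
shift cm tool [ 0.1815  0.0136 -0.0849] rotvec [-0.0064  0.0001 -0.0012]
shift cm in final axes [ 0.1814  0.0144 -0.0848]
```

```bash
python3 -m creep '0 0 0 0 0.1 0 0; 0 0 0 0 0.18 0 0; 0 0 0 0 0.18 0 0; 0 0 0 0 0.18 0 0; 0 0 0 0 0.18 0 0; 0 0 0 0 0.18 0 0; 0 0 0 0 0.14 0 0; 0 0 0 0 0 0 0; 0 0 0 0 0 0 0'; python3 -c "
from h import *
plan([.4795,-.1017,.063],0.08)
"
```

```text
time_s: 11.85
eef_pos: [0.4804, -0.1019, 0.0648]
eef_rot: [0.541, 0.456, 0.541, -0.455]
wrist_force: [-0.5, 0.6, 1.8]
opening: 0.092
t 11.85 pos [ 0.4804 -0.1019  0.0648] yaw_y 0.17146287029669907 xaxis [ 0.0004  0.0011 -1.    ] q [-0.4521  0.1718  1.9257  0.0013  1.0442 -0.6243] F [-0.4972  0.6307  1.7958] open 0.09234676361152819
shift cm tool [ 0.1778 -0.0837 -0.0368] rotvec [ 0.0915 -0.001  -0.0005]
shift cm in final axes [ 0.1778 -0.0866 -0.0292]
```

```bash
python3 -m creep '0 0 0 0 0.1 0 0; 0 0 0 0 0 0 0; 0.5 0 0 0 0 0 0; 0.5 0 0 0 0 0 0; 0.5 0 0 0 0 0 0; 0.5 -4 0 0 0 0 0; 0.5 -4 0 0 0 0 0; 0.9 0 0 0 -0.1 0 0; 0.9 0 0 0 -0.18 0 0; 0.9 0 0 0 -0.18 0 0';  python3 -m creep '0.9 0 0 0 -0.18 0 0; 0.9 0 0 0 -0.18 0 0; 0.9 0 0 0 -0.18 0 0; 0.9 0 0 0 -0.18 0 0; 0.9 0 0 0 -0.18 0 0;0.9 0 0 0 -0.1 0 0; 0.9 0 0 0 0 0 0'; python3 -c "
from h import *
plan([.5085,-.0095,.13],1.584)
im,d=ctrl.camera('wrist');cv2.imwrite('pics/w8.png',im)
"
```

```text
time_s: 13.1
eef_pos: [0.4805, -0.1023, 0.1477]
eef_rot: [0.618, 0.344, 0.618, -0.343]
wrist_force: [-0.0, 0.3, -0.4]
opening: 0.896
time_s: 13.98
eef_pos: [0.4806, -0.1025, 0.1481]
eef_rot: [0.708, -0.008, 0.706, 0.008]
wrist_force: [-0.2, 0.1, -0.2]
opening: 0.902
t 13.975 pos [ 0.4806 -0.1025  0.1481] yaw_y 1.5942935553613204 xaxis [ 0.0017 -0.0002 -1.    ] q [-0.4527  0.0493  1.8681  0.0006  1.2226 -2.0472] F [-0.2055  0.0643 -0.2039] open 0.9024006824536619
shift cm tool [1.8113 9.235  3.0081] rotvec [0.0103 0.0017 0.0002]
shift cm in final axes [1.8084 9.2651 2.916 ]
```

View pics/w8.png

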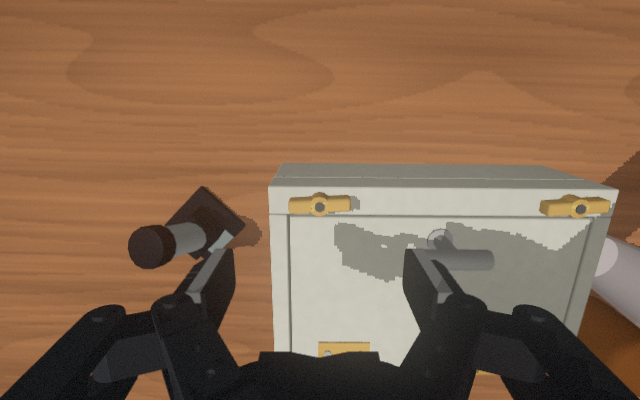

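Both buttons now lie along the rail at (320,204) and (575,208). Next, the pull.

```bash
python3 -m creep '0.9 0 3.5 1.2 0 0 0; 0.9 0 3.5 1 0 0 0; 0.9 0 1 0.5 0 0 0; 0.9 0 0 0 0 0 0; 0.9 0 0 0 0 0 0'; python3 -c "
from h import *
plan([.5085,-.0095,.13],1.584)
im,d=ctrl.camera('wrist');cv2.imwrite('pics/w9.png',im)
"
```

```text
time_s: 14.65
eef_pos: [0.5067, -0.0219, 0.1482]
eef_rot: [0.708, -0.005, 0.706, 0.004]
wrist_force: [-0.0, 0.5, 0.1]
opening: 0.9
t 14.65 pos [ 0.5067 -0.0219  0.1482] yaw_y 1.5843693862427581 xaxis [ 0.002  -0.0016 -1.    ] q [-0.2769  0.0846  1.8302 -0.001   1.2244 -1.8609] F [-0.0171  0.5229  0.126 ] open 0.9001390521035887
shift cm tool [1.8205 1.2395 0.1949] rotvec [0.0004 0.002  0.0016]
shift cm in final axes [1.822  1.2366 0.1981]
```

View pics/w9.png

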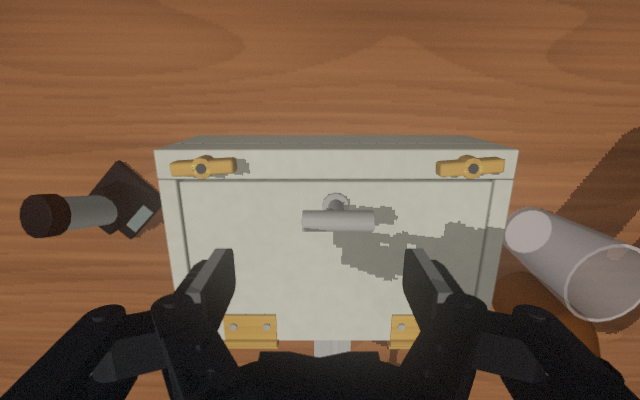

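```bash
python3 -c "
from h import *
a,b=wz((303,221),.122),wz((374,220),.122);print(a,b,(a+b)/2)
print(wz((338,211),.129))
for p in [(158,150),(514,150)]: print(wz(p,.09))
for p in [(202,168),(473,168)]: print(wz(p,.1035))
"
```

```text
[ 0.5096 -0.0321  0.122 ] [0.5083 0.0137 0.122 ] [ 0.5089 -0.0092  0.122 ]
[ 0.4999 -0.0102  0.129 ]
[ 0.47   -0.1359  0.09  ]
[0.4665 0.1153 0.09  ]
[ 0.4796 -0.101   0.1035]
[0.4771 0.0816 0.1035]
```

```bash
python3 -m creep '0.9 0 1.1 0.2 0 0.002 0.001; 0.9 0 0 0 0 0 0; 0.9 2.5 0 0 0 0 0; 0.9 2.5 0 0 0 0 0; 0.9 1 0 0 0 0 0; 0.9 0 0 0 0 0 0'; python3 -c "
from h import *
plan([.5088,-.0093,.07],1.584)
im,d=ctrl.camera('wrist');cv2.imwrite('pics/w10.png',im)
"
```

```text
time_s: 15.45
eef_pos: [0.5095, -0.0123, 0.0879]
eef_rot: [0.708, -0.004, 0.706, 0.003]
wrist_force: [0.4, -0.3, -0.6]
opening: 0.9
t 15.45 pos [ 0.5095 -0.0123  0.0879] yaw_y 1.5812570131216916 xaxis [ 0.002  -0.0016 -1.    ] q [-0.2567  0.1726  1.8686 -0.0011  1.098  -1.8374] F [ 0.3546 -0.3412 -0.6041] open 0.9003707267743821
shift cm tool [ 1.7872  0.3052 -0.0724] rotvec [-0.0027  0.002   0.0016]
shift cm in final axes [ 1.7879  0.3025 -0.0679]
```

View pics/w10.png

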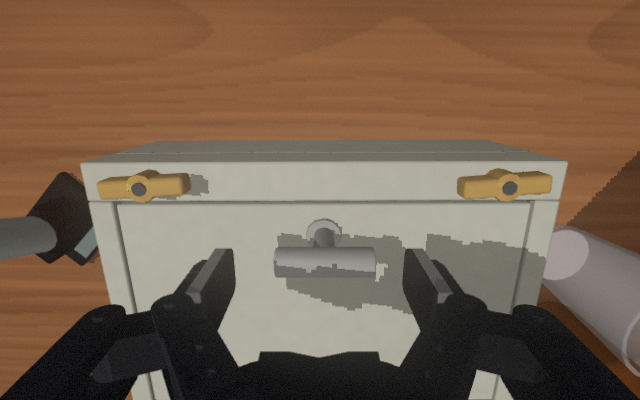

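```bash
python3 -m creep '0.9 1.2 0.28 -0.05 0 0 0; 0.9 0.5 0 0 0 0 0; 0.9 0 0 0 0 0 0; 0 0 0 0 0 0 0; 0 0 0 0 0 0 0; 0 0 0 0 0 0 0; 0 0 0 0 0 0 0'; python3 -c "
from h import *
plan([.5088,-.0093,.07],1.584)
im,d=ctrl.camera('wrist');cv2.imwrite('pics/w11.png',im)
"
```

```text
time_s: 16.38
eef_pos: [0.511, -0.0098, 0.0726]
eef_rot: [0.709, -0.005, 0.705, 0.003]
wrist_force: [0.3, 0.8, -0.6]
opening: 0.526
t 16.375 pos [ 0.511  -0.0098  0.0726] yaw_y 1.5814755034602193 xaxis [ 0.0065 -0.0028 -1.    ] q [-0.251   0.1959  1.8775 -0.0013  1.0611 -1.8318] F [ 0.3122  0.7815 -0.6369] open 0.5261278279783076
shift cm tool [ 0.2618  0.0529 -0.2195] rotvec [-0.0025  0.0065  0.0029]
shift cm in final axes [ 0.2634  0.0527 -0.2176]
```

View pics/w11.png

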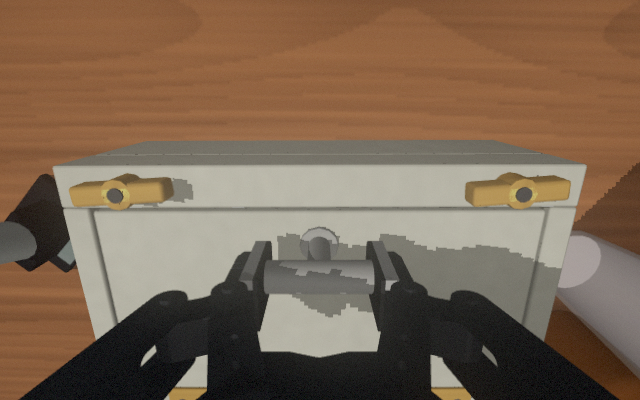

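```bash
cat > arc.py <<'E'
from h import *
H=np.array([.631,.09]); r=.1266; A=.2555
def bar(th): return H+r*np.array([-np.cos(th+A),np.sin(th+A)])
off=np.array([.511,.0726])-bar(0)   # eef - bar at grasp
def now():
    o,p,R=pose(); b=p[[0,2]]-off; v=b-H
    th=np.arctan2(v[1],-v[0])-A
    F=np.array(o['wrist_force']); tg=np.array([np.sin(th+A),np.cos(th+A)])
    print('t %.2f th %.3f rad-err %.1fmm  Ftan(resist) %.1f Frad %.1f'%(o['time_s'],th,(np.hypot(*v)-r)*1e3,-F[[0,2]]@tg,F[[0,2]]@np.array([-tg[1],tg[0]])),'F',F,'tq',np.array(o['torque']),'open %.3f'%o['opening'],'xax',R.as_matrix()[:,0],'y',p[1])
    return th,p,R
def table(ths):
    th,p,R=now(); q=p.copy()
    for t in ths:
        b=bar(t)+off; n=np.array([b[0],p[1],b[1]]); print('%.2f'%t,(R.inv().apply(n-q)*100).round(2)); q=n
if __name__=='__main__':
    import sys; table([float(a) for a in sys.argv[1:]])
E
python3 arc.py .05 .1 .15 .2 .25 .3 .4 .5
```

```text
t 16.43 th 0.000 rad-err 0.0mm  Ftan(resist) 0.9 Frad -0.0 F [-0.1943  0.4384 -0.8578] tq [-0.      0.0072 -0.0311] open 0.520 xax [ 0.0065 -0.0027 -1.    ] y -0.009758144338518179
0.05 [-0.6  -0.    0.18]
0.10 [-0.6  -0.    0.21]
0.15 [-0.59 -0.    0.24]
0.20 [-0.57 -0.    0.27]
0.25 [-0.56 -0.    0.3 ]
0.30 [-0.54 -0.    0.32]
0.40 [-1.04 -0.01  0.73]
0.50 [-0.96 -0.01  0.83]
```

```bash
python3 -m creep '0 -0.6 0 0.18 0 0 0; 0 -0.6 0 0.2 0 0 0; 0 -0.6 0 0.24 0 0 0; 0 0 0 0 0 0 0'; python3 arc.py .2 .3 .4 .5 .6 .7
```

```text
time_s: 16.92
eef_pos: [0.5151, -0.0097, 0.0867]
eef_rot: [0.708, -0.004, 0.707, 0.003]
wrist_force: [0.2, 0.0, 2.6]
opening: 0.517
t 16.93 th 0.116 rad-err 0.5mm  Ftan(resist) -2.5 Frad 0.8 F [0.1775 0.0401 2.6194] tq [-0.0781  0.3491  0.0461] open 0.517 xax [ 0.0012 -0.0021 -1.    ] y -0.009688257013646326
0.20 [-0.96 -0.01  0.47]
0.30 [-1.11 -0.01  0.61]
0.40 [-1.04 -0.01  0.72]
0.50 [-0.96 -0.01  0.82]
0.60 [-0.88 -0.01  0.91]
0.70 [-0.78 -0.01  1.  ]
```

```bash
python3 -c "
from h import *
im,d=ctrl.camera('wrist');cv2.imwrite('pics/w12.png',im)
"
```

```text
(no output)
```

View pics/w12.png

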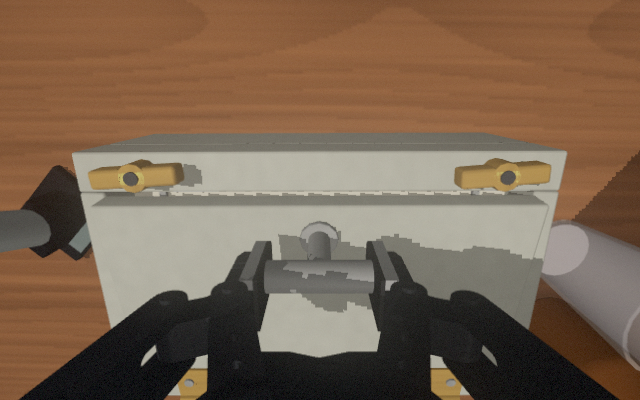

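The lid is rising with the pull (a gap has opened behind the rail at row 193). Carrying on along the arc.

```bash
python3 -m creep '0 -0.96 0 0.47 0 0 0; 0 -1.11 0 0.61 0 0 0; 0 -1.04 0 0.72 0 0 0; 0 -0.96 0 0.82 0 0 0; 0 -0.88 0 0.91 0 0 0'; python3 arc.py .6 .7 .8 .9 1.0 1.1
```

```text
time_s: 17.6
eef_pos: [0.5441, -0.0092, 0.1322]
eef_rot: [0.701, -0.004, 0.713, 0.003]
wrist_force: [-2.6, -3.3, -16.5]
opening: 0.521
t 17.60 th 0.542 rad-err 1.3mm  Ftan(resist) 13.4 Frad -10.0 F [ -2.5799  -3.3326 -16.5291] tq [-0.7576  0.8082  0.3221] open 0.521 xax [-0.0178 -0.0011 -0.9998] y -0.009188430570525563
0.60 [-0.41 -0.01  0.63]
0.70 [-0.8  -0.01  0.98]
0.80 [-0.7  -0.01  1.06]
0.90 [-0.59 -0.01  1.12]
1.00 [-0.47 -0.01  1.17]
1.10 [-0.35 -0.01  1.22]
```

```bash
python3 -m creep '0 -0.35 0 0.6 0 -0.015 0; 0 -0.75 0 1 0 0 0; 0 -0.7 0 1.06 0 0 0; 0 -0.59 0 1.12 0 0 0'; python3 arc.py .9 1.0 1.1 1.2 1.3 1.4
```

```text
time_s: 18.1
eef_pos: [0.5763, -0.0087, 0.1546]
eef_rot: [0.7, -0.004, 0.714, 0.004]
wrist_force: [-8.3, -3.5, -13.4]
opening: 0.516
t 18.10 th 0.850 rad-err 0.9mm  Ftan(resist) 13.5 Frad -8.3 F [ -8.3337  -3.4785 -13.4451] tq [-0.6889  1.5765  0.4523] open 0.516 xax [-0.0208 -0.0009 -0.9998] y -0.00869437510811331
0.90 [-0.2  -0.01  0.61]
1.00 [-0.48 -0.01  1.17]
1.10 [-0.36 -0.01  1.21]
1.20 [-0.23 -0.01  1.24]
1.30 [-0.11 -0.01  1.26]
1.40 [ 0.02 -0.01  1.27]
```

```bash
python3 -m creep '0 -0.1 0 0.6 0 -0.015 0; 0 -0.42 0 1.1 0 0 0; 0 -0.3 0 1.1 0 0 0; 0 -0.18 0 1.1 0 -0.01 0; 0 -0.08 0 1.1 0 0 0; 0 0 0 0 0 0 0; 0 0 0 0 0 0 0'; python3 arc.py 1.2 1.3 1.35 1.4 1.45 1.5 1.55 1.6
```

```text
time_s: 18.98
eef_pos: [0.619, -0.0081, 0.1669]
eef_rot: [0.7, -0.004, 0.714, 0.004]
wrist_force: [-1.6, -2.6, -13.0]
opening: 0.51
t 18.98 th 1.201 rad-err 0.6mm  Ftan(resist) 3.1 Frad -12.7 F [ -1.5866  -2.5582 -12.9591] tq [-0.6373  0.4132 -0.3356] open 0.510 xax [-0.0202 -0.0006 -0.9998] y -0.008116980743337977
1.20 [ 0.06  0.   -0.  ]
1.30 [-0.11 -0.01  1.26]
1.35 [-0.01 -0.01  0.63]
1.40 [ 0.02 -0.01  0.63]
1.45 [ 0.06 -0.01  0.63]
1.50 [ 0.09 -0.01  0.63]
1.55 [ 0.12 -0.01  0.62]
1.60 [ 0.15 -0.01  0.61]
```

```bash
python3 -m creep '0 0 0 0.7 0 0 0; 0 0.02 0 0.7 0 0 0; 0 0.02 0 0.63 0 0 0; 0 0.06 0 0.63 0 0 0; 0 0.08 0 0.63 0 0 0; 0 0.1 0 0.5 0 0 0; 0 0 0 0 0 0 0'; python3 arc.py 1.5 1.55 1.6 1.65 1.7 1.75
```

```text
time_s: 19.85
eef_pos: [0.6463, -0.0077, 0.1676]
eef_rot: [0.691, -0.005, 0.723, 0.004]
wrist_force: [1.5, -2.4, -16.6]
opening: 0.507
t 19.85 th 1.416 rad-err 1.1mm  Ftan(resist) -3.1 Frad -16.4 F [  1.4504  -2.3956 -16.6486] tq [-0.5088 -0.3514 -0.321 ] open 0.507 xax [-0.046  -0.0015 -0.9989] y -0.007741570182545934
1.50 [ 0.21 -0.01  1.05]
1.55 [ 0.1  -0.01  0.62]
1.60 [ 0.13 -0.01  0.62]
1.65 [ 0.16 -0.01  0.61]
1.70 [ 0.2  -0.01  0.6 ]
1.75 [ 0.23 -0.01  0.59]
```

```bash
python3 - <<'E'
s=open('arc.py').read()
s=s.replace("b=p[[0,2]]-off;","b=(p+R.apply([-.0494,0,-.0028]))[[0,2]];")
s=s.replace("n=np.array([b[0],p[1],b[1]])","n=np.array([bar(t)[0],p[1],bar(t)[1]])-R.apply([-.0494,0,-.0028])")
open('arc.py','w').write(s)
E
python3 arc.py 1.5 1.55 1.6 1.65
python3 -m creep '0 0.1 0 0.2 0 -0.02 0; 0 0.05 0 0.2 0 -0.02 0; 0 0 0 0 0 0 0'; python3 arc.py 1.5 1.55 1.6 1.65 1.7 1.75
```

```text
t 19.85 th 1.431 rad-err 1.4mm  Ftan(resist) -3.4 Frad -16.4 F [  1.4504  -2.3956 -16.6486] tq [-0.5088 -0.3514 -0.321 ] open 0.507 xax [-0.046  -0.0015 -0.9989] y -0.007741570182545934
1.50 [ 0.23 -0.01  0.85]
1.55 [ 0.1  -0.01  0.62]
1.60 [ 0.13 -0.01  0.62]
1.65 [ 0.16 -0.01  0.61]
time_s: 20.23
eef_pos: [0.6483, -0.0077, 0.1679]
eef_rot: [0.704, -0.004, 0.71, 0.004]
wrist_force: [0.7, -3.5, -15.3]
opening: 0.504
t 20.23 th 1.432 rad-err 1.6mm  Ftan(resist) -2.5 Frad -15.2 F [  0.6684  -3.5314 -15.3438] tq [-0.4771 -0.0529 -0.3233] open 0.504 xax [-0.0085 -0.0012 -1.    ] y -0.007710248195747838
1.50 [ 0.28 -0.01  0.83]
1.55 [ 0.13 -0.01  0.62]
1.60 [ 0.16 -0.01  0.61]
1.65 [ 0.19 -0.01  0.6 ]
1.70 [ 0.22 -0.01  0.59]
1.75 [ 0.25 -0.01  0.58]
```

```bash
python3 -m creep '0 0.2 0 0.6 0 -0.01 0; 0 0.15 0 0.6 0 -0.01 0; 0 0.2 0 0.6 0 -0.01 0'; python3 arc.py 1.6 1.65 1.7 1.75
```

```text
time_s: 20.6
eef_pos: [0.6632, -0.0075, 0.166]
eef_rot: [0.712, -0.005, 0.702, 0.004]
wrist_force: [-10.5, -3.3, -3.3]
opening: 0.499
t 20.60 th 1.540 rad-err 2.0mm  Ftan(resist) 9.5 Frad -5.5 F [-10.4871  -3.26    -3.2737] tq [-0.535   1.8563 -0.3675] open 0.499 xax [ 0.0152 -0.0016 -0.9999] y -0.007516932582717292
1.60 [ 0.39 -0.01  0.68]
1.65 [ 0.2  -0.01  0.6 ]
1.70 [ 0.23 -0.01  0.59]
1.75 [ 0.26 -0.01  0.58]
```

```bash
python3 -m creep '0 0.18 0 0.5 0 -0.01 0; 0 0.18 0 0.4 0 -0.01 0'; python3 arc.py 1.6 1.65 1.7 1.75
```

```text
time_s: 20.85
eef_pos: [0.6703, -0.0074, 0.1649]
eef_rot: [0.718, -0.006, 0.696, 0.004]
wrist_force: [-10.7, -2.8, -2.4]
opening: 0.5
t 20.85 th 1.590 rad-err 2.4mm  Ftan(resist) 9.7 Frad -5.2 F [-10.7412  -2.8343  -2.3846] tq [-0.4577  1.9154 -0.3787] open 0.500 xax [ 0.031  -0.0016 -0.9995] y -0.007419548521498252
1.60 [ 0.27 -0.    0.05]
1.65 [ 0.21 -0.01  0.6 ]
1.70 [ 0.24 -0.01  0.59]
1.75 [ 0.27 -0.01  0.57]
```

```bash
python3 -m creep '0 0.15 0 0.3 0 0.015 0; 0 0.15 0 0.25 0 0.015 0'; python3 arc.py 1.65 1.7
```

```text
time_s: 21.1
eef_pos: [0.6726, -0.0074, 0.1636]
eef_rot: [0.705, -0.006, 0.709, 0.004]
wrist_force: [-12.2, -3.4, -4.6]
opening: 0.502
t 21.10 th 1.623 rad-err 2.5mm  Ftan(resist) 10.3 Frad -8.1 F [-12.2324  -3.4312  -4.6369] tq [-0.4649  1.8367 -0.302 ] open 0.502 xax [-0.0068 -0.0023 -1.    ] y -0.007385376980112179
1.65 [ 0.34 -0.01  0.25]
1.70 [ 0.22 -0.01  0.59]
```

```bash
python3 -m creep '0 0.12 0 0.2 0 0.01 0; 0 0.12 0 0.2 0 0 0'; python3 arc.py 1.65 1.7; python3 -c "
from h import *
im,d=ctrl.camera('side');cv2.imwrite('pics/s13.png',cv2.resize(im[100:280,220:420],None,fx=3.5,fy=3.5,interpolation=cv2.INTER_CUBIC))"
```

```text
time_s: 21.35
eef_pos: [0.674, -0.0074, 0.1628]
eef_rot: [0.699, -0.006, 0.715, 0.004]
wrist_force: [-11.5, -3.2, -2.9]
opening: 0.499
t 21.35 th 1.642 rad-err 2.5mm  Ftan(resist) 10.0 Frad -6.4 F [-11.5069  -3.2029  -2.8806] tq [-0.5003  1.8787 -0.2728] open 0.499 xax [-0.0237 -0.0026 -0.9997] y -0.0073818908609460795
1.65 [ 0.27 -0.01  0.03]
1.70 [ 0.21 -0.01  0.6 ]
```

View pics/s13.png

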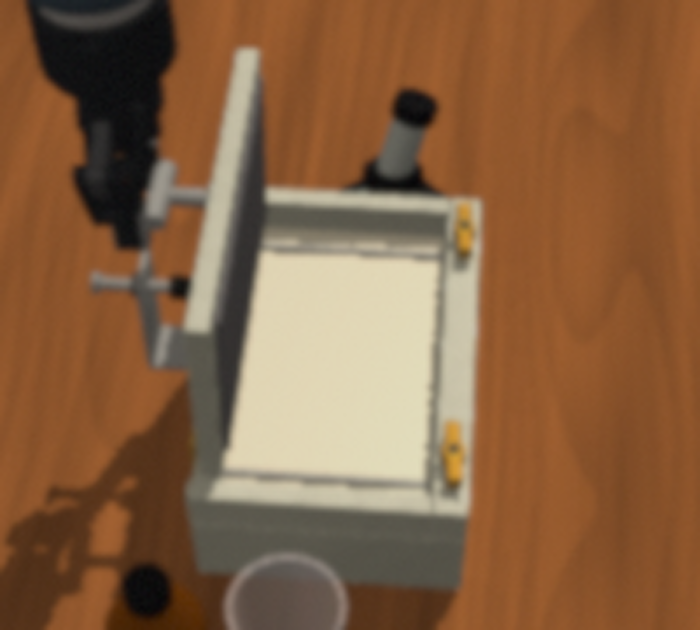

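The lid stands just past upright, the stop tip at (180,287) behind it, buttons along the rail. Continuing in small steps.

```bash
python3 -m creep '0 0.12 0 0.25 0 -0.01 0; 0 0.12 0 0.25 0 -0.01 0'; python3 arc.py 1.7
```

```text
time_s: 21.65
eef_pos: [0.6767, -0.0074, 0.1624]
eef_rot: [0.704, -0.006, 0.71, 0.004]
wrist_force: [-11.1, -2.5, -1.8]
opening: 0.501
t 21.65 th 1.657 rad-err 2.7mm  Ftan(resist) 9.9 Frad -5.4 F [-11.1031  -2.52    -1.7996] tq [-0.4796  1.8966 -0.3753] open 0.501 xax [-0.0088 -0.0026 -1.    ] y -0.007351749507777465
1.70 [ 0.44 -0.01  0.42]
```

```bash
python3 -m creep '0 0.13 0 0.25 0 0 0; 0 0.13 0 0.25 0 0 0'; python3 arc.py 1.75
```

```text
time_s: 21.9
eef_pos: [0.6787, -0.0073, 0.1616]
eef_rot: [0.702, -0.006, 0.713, 0.004]
wrist_force: [-11.1, -2.7, -4.0]
opening: 0.494
t 21.90 th 1.676 rad-err 2.8mm  Ftan(resist) 9.0 Frad -7.7 F [-11.1379  -2.7382  -3.9848] tq [-0.4397  1.914  -0.3148] open 0.494 xax [-0.0154 -0.0028 -0.9999] y -0.007344784632745539
1.75 [ 0.61 -0.02  0.78]
```

```bash
python3 -m creep '0 0.13 0 0.25 0 0 0; 0 0.13 0 0.2 0 0 0'; python3 arc.py 1.75
```

```text
time_s: 22.15
eef_pos: [0.6804, -0.0073, 0.1609]
eef_rot: [0.699, -0.006, 0.715, 0.004]
wrist_force: [-10.8, -2.4, -3.1]
opening: 0.497
t 22.15 th 1.692 rad-err 2.8mm  Ftan(resist) 8.9 Frad -6.9 F [-10.8248  -2.3734  -3.1435] tq [-0.4723  1.8835 -0.3436] open 0.497 xax [-0.0218 -0.0029 -0.9998] y -0.007314965821241279
1.75 [ 0.54 -0.02  0.58]
```

```bash
python3 -m creep '0 0.18 0 0.3 0 -0.01 0; 0 0.18 0 0.3 0 -0.01 0'; python3 arc.py 1.75
```

```text
time_s: 22.4
eef_pos: [0.6843, -0.0073, 0.1599]
eef_rot: [0.705, -0.006, 0.709, 0.004]
wrist_force: [-11.1, -3.0, -2.9]
opening: 0.497
t 22.40 th 1.718 rad-err 3.1mm  Ftan(resist) 9.1 Frad -7.0 F [-11.1148  -2.9703  -2.8927] tq [-0.4442  1.9075 -0.3135] open 0.497 xax [-0.0061 -0.0029 -1.    ] y -0.007254560055529578
1.75 [ 0.45 -0.01  0.25]
```

```bash
python3 -m creep '0 0.18 0 0.3 0 -0.005 0; 0 0.18 0 0.25 0 0 0'; python3 arc.py 1.75
```

```text
time_s: 22.65
eef_pos: [0.6873, -0.0072, 0.1588]
eef_rot: [0.705, -0.006, 0.709, 0.004]
wrist_force: [-10.8, -3.3, -1.7]
opening: 0.495
t 22.65 th 1.742 rad-err 3.3mm  Ftan(resist) 9.1 Frad -6.0 F [-10.8057  -3.3244  -1.719 ] tq [-0.381   1.9477 -0.3047] open 0.495 xax [-0.0064 -0.0031 -1.    ] y -0.007211958247691144
1.75 [ 0.34 -0.01 -0.05]
```

```bash
python3 -m creep '0 0.16 0 0.25 0 -0.005 0; 0 0.16 0 0.22 0 0 0'; python3 arc.py 1.8
```

```text
time_s: 22.9
eef_pos: [0.6894, -0.0072, 0.158]
eef_rot: [0.705, -0.006, 0.71, 0.004]
wrist_force: [-11.1, -2.5, -2.0]
opening: 0.499
t 22.90 th 1.760 rad-err 3.4mm  Ftan(resist) 9.2 Frad -6.6 F [-11.1181  -2.4836  -1.9953] tq [-0.4529  1.9102 -0.3186] open 0.499 xax [-0.0072 -0.0033 -1.    ] y -0.007197556339698599
1.80 [ 0.53 -0.01  0.31]
```

```bash
python3 -m creep '0 0.17 0 0.25 0 -0.005 0; 0 0.17 0 0.22 0 0 0'; python3 arc.py 1.8
```

```text
time_s: 23.15
eef_pos: [0.6916, -0.0072, 0.157]
eef_rot: [0.704, -0.006, 0.71, 0.004]
wrist_force: [-11.5, -3.1, -1.6]
opening: 0.497
t 23.15 th 1.779 rad-err 3.5mm  Ftan(resist) 9.6 Frad -6.6 F [-11.4756  -3.1133  -1.594 ] tq [-0.3991  1.9897 -0.2573] open 0.497 xax [-0.0078 -0.0034 -1.    ] y -0.0072078910910518676
1.80 [ 0.44 -0.01  0.09]
```

```bash
python3 -m creep '0 0.17 0 0.22 0 -0.005 0; 0 0.17 0 0.22 0 0 0'; python3 arc.py 1.8; python3 -c "
from h import *
im,d=ctrl.camera('side');cv2.imwrite('pics/s14.png',cv2.resize(im[120:240,230:330],None,fx=5,fy=5,interpolation=cv2.INTER_CUBIC))"
```

```text
time_s: 23.4
eef_pos: [0.6938, -0.0071, 0.1562]
eef_rot: [0.704, -0.007, 0.71, 0.004]
wrist_force: [-10.4, -3.1, -3.1]
opening: 0.486
t 23.40 th 1.797 rad-err 3.8mm  Ftan(resist) 7.8 Frad -7.6 F [-10.4452  -3.0672  -3.0652] tq [-0.3114  1.8002  0.3185] open 0.486 xax [-0.0075 -0.0036 -1.    ] y -0.00707122805568412
1.80 [ 0.36 -0.01 -0.14]
```

View pics/s14.png

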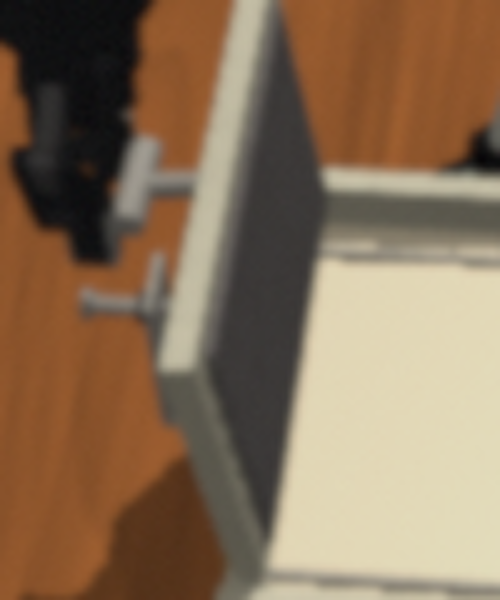

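```bash
python3 -c "
from h import *
im,d=ctrl.camera('wrist');cv2.imwrite('pics/w15.png',im)
im,d=ctrl.camera('top');cv2.imwrite('pics/t15.png',cv2.resize(im[100:260,250:450],None,fx=3.5,fy=3.5,interpolation=cv2.INTER_CUBIC))"
```

```text
(no output)
```

View pics/w15.png

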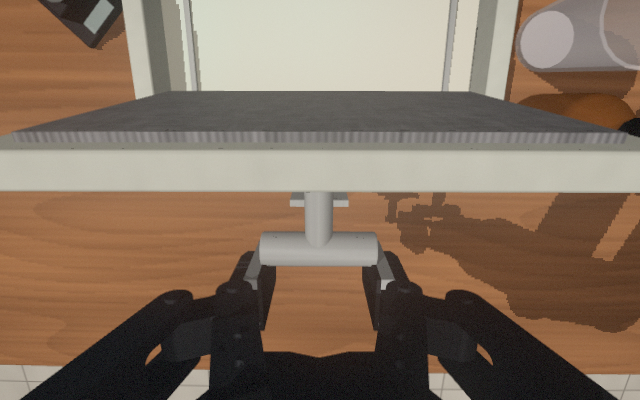

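View pics/t15.png

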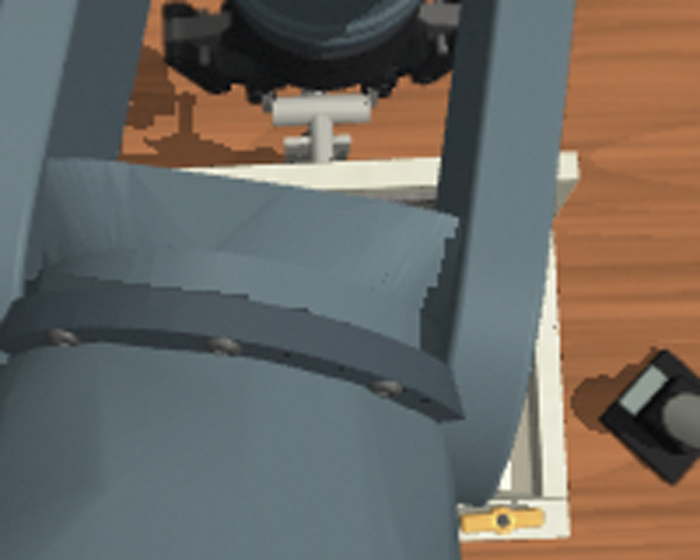

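The bar has slid toward the front edge of the pads (wrist view: crossbar at row 250 instead of 277), and the opening has dropped. Measuring that and regripping; the lid stays put by friction.

```bash
cat >> h.py <<'E'
def wtool(px,d):
    c=ctrl.calibration('wrist'); u=cv2.undistortPoints(np.array([[px]],float),np.array(c['mtx']),np.array(c['distortion']))[0,0]
    z=float(d[px[1],px[0]]); return (np.array(c['tool_from_camera'])@[u[0]*z,u[1]*z,z,1])[:3]
E
python3 -c "
from h import *
im,d=ctrl.camera('wrist')
_,p,R=pose()
for px in [(290,235),(290,242),(290,250),(290,258),(290,264),(345,250),(255,275),(388,275),(200,145),(440,145),(200,170),(440,170),(200,188),(440,188)]:
  t=wtool(px,d); print(px,t,'world',p+R.apply(t))
"
python3 -m creep '0.9 0 0 0 0 0 0; 0.9 0 0 0 0 0 0; 0.9 0 0 0 0 0 0';python3 arc.py 1.8
```

```text
(290, 235) [-0.0527 -0.0114 -0.0223] world [ 0.6722 -0.0186  0.209 ]
(290, 242) [-0.0563 -0.0111 -0.021 ] world [ 0.6736 -0.0183  0.2126]
(290, 250) [-0.057  -0.0111 -0.018 ] world [ 0.6766 -0.0183  0.2133]
(290, 258) [-0.0579 -0.0111 -0.015 ] world [ 0.6795 -0.0182  0.2141]
(290, 264) [-0.0567 -0.0113 -0.0118] world [ 0.6828 -0.0184  0.2129]
(345, 250) [-0.0577  0.0099 -0.0183] world [0.6759 0.0028 0.2139]
(255, 275) [-0.0636 -0.0237 -0.011 ] world [ 0.6838 -0.0307  0.2199]
(388, 275) [-0.0631  0.0257 -0.0107] world [0.6833 0.0187 0.2191]
(200, 145) [-0.0692 -0.0371 -0.0599] world [ 0.6352 -0.0448  0.2258]
(440, 145) [-0.068   0.038  -0.0598] world [0.6341 0.0303 0.2243]
(200, 170) [-0.0727 -0.0366 -0.0528] world [ 0.6423 -0.0442  0.2293]
(440, 170) [-0.0738  0.0367 -0.053 ] world [0.6409 0.0291 0.2301]
(200, 188) [-0.073  -0.0371 -0.0471] world [ 0.648  -0.0446  0.2296]
(440, 188) [-0.0724  0.0378 -0.0469] world [0.647  0.0303 0.2287]
time_s: 23.98
eef_pos: [0.7001, -0.0062, 0.1638]
eef_rot: [0.71, -0.007, 0.704, 0.005]
wrist_force: [-1.0, -0.0, 0.1]
opening: 0.9
t 23.98 th 1.806 rad-err 13.0mm  Ftan(resist) 0.9 Frad -0.4 F [-0.9915 -0.0134  0.1172] tq [-0.0077 -0.033  -0.0437] open 0.900 xax [ 0.0088 -0.0037 -1.    ] y -0.006182865506892608
1.80 [ 1.11  0.   -0.69]
```

The bar's centre measures (0.678, 0.207), so the lid stands at about 1.70 rad and hasn't touched the stop yet. I'll push the remaining bit with shut fingers on the lid's front face near its top edge. That has a similar lever arm, nothing can slip, and I release by simply backing off.

```bash
python3 -m creep '0.9 -1.5 0 0 0 0 0; 0.9 -2.5 0 0 0 0 0; 0.9 -3 0 0 0 0 0; 0.9 -2.5 0 0 0 0 0; 0.9 0 0 0 0 0 0'; python3 arc.py 1.8;  python3 -c "
from h import *
im,d=ctrl.camera('wrist');cv2.imwrite('pics/w16.png',im)
plan([.605,-.009,.25],1.584)"
```

```text
time_s: 24.6
eef_pos: [0.7016, -0.0054, 0.2687]
eef_rot: [0.713, -0.008, 0.701, 0.005]
wrist_force: [-0.1, -0.3, 0.7]
opening: 0.904
t 24.60 th 1.601 rad-err 111.1mm  Ftan(resist) 0.2 Frad 0.6 F [-0.0559 -0.265   0.664 ] tq [-0.0041  0.0136 -0.0459] open 0.904 xax [ 0.0178 -0.0041 -0.9998] y -0.005357426736790336
1.80 [11.59  0.05 -1.  ]
t 24.65 pos [ 0.7009 -0.0053  0.2669] yaw_y 1.5889612822108405 xaxis [ 0.0153 -0.0038 -0.9999] q [-0.1759  0.4079  1.193  -0.001   1.525  -1.7649] F [ 0.2234  0.4874 -0.4712] open 0.9020735603034752
shift cm tool [ 1.5493 -0.1889 -9.618 ] rotvec [0.005  0.0152 0.004 ]
shift cm in final axes [ 1.6948 -0.2433 -9.5922]
```

View pics/w16.png

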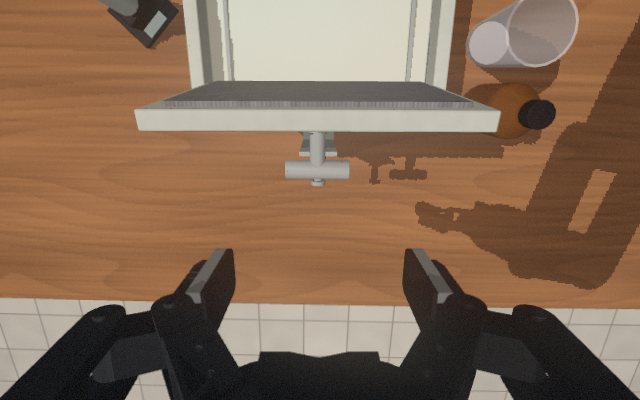

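```bash
python3 -m creep '0 0 -0.1 -4.5 0.005 0.015 0.004; 0 0 0 -4.2 0 0 0; 0 0 0 0 0 0 0; 0 0 0 0 0 0 0; 0 0 0 0 0 0 0'; python3 -c "
from h import *
plan([.605,-.009,.177],1.584)
im,d=ctrl.camera('wrist');cv2.imwrite('pics/w17.png',im)"
```

```text
time_s: 25.28
eef_pos: [0.6105, -0.0073, 0.2594]
eef_rot: [0.704, -0.004, 0.71, 0.005]
wrist_force: [0.8, 0.8, -0.1]
opening: 0.001
t 25.275 pos [ 0.6105 -0.0073  0.2594] yaw_y 1.583792474600786 xaxis [-0.0084  0.0022 -1.    ] q [-0.2063  0.2253  1.4394  0.0004  1.4856 -1.7901] F [ 0.8331  0.7969 -0.0993] open 0.0012535195226357672
shift cm tool [ 8.2423 -0.1846 -0.4874] rotvec [-0.0002 -0.0084 -0.0023]
shift cm in final axes [ 8.2383 -0.1656 -0.5565]
```

View pics/w17.png

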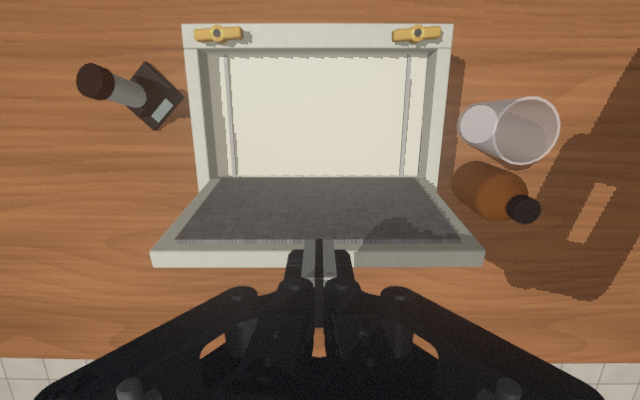

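```bash
python3 -m creep '0 0 -0.15 -1 0 -0.008 -0.002; 0 0 0 0 0 0 0; 0 2.5 0 0 0 0 0; 0 2.5 0 0 0 0 0; 0 1 0 0 0 0 0; 0 0 0 0 0 0 0'; python3 -c "
from h import *
plan([.605,-.009,.177],1.584)
im,d=ctrl.camera('wrist');cv2.imwrite('pics/w18.png',im)"
```

```text
time_s: 26.08
eef_pos: [0.602, -0.0095, 0.1993]
eef_rot: [0.708, -0.005, 0.706, 0.004]
wrist_force: [0.6, 0.4, -0.1]
opening: 0.005
t 26.075 pos [ 0.602  -0.0095  0.1993] yaw_y 1.5837336084657667 xaxis [ 0.0035 -0.0005 -1.    ] q [-0.2128  0.2402  1.5429  0.0003  1.3551 -1.7966] F [ 0.5954  0.3585 -0.141 ] open 0.005131008068158689
shift cm tool [2.2281 0.0432 0.2951] rotvec [-0.0003  0.0035  0.0005]
shift cm in final axes [2.2271 0.0419 0.3028]
```

View pics/w18.png

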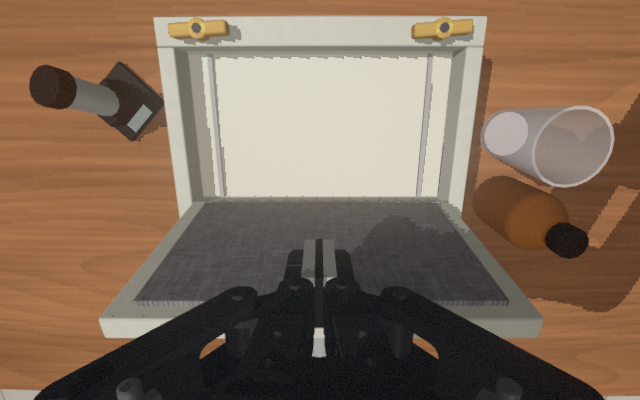

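```bash
python3 -m creep '0 1.5 0 0 0 0 0; 0 0.8 0 0 0 0 0; 0 0 0 0 0 0 0'; python3 -m creep '0 0 0 0.4 0 0 0; 0 0 0 0 0 0 0';python3 -m creep '0 0 0 0.3 0 0 0; 0 0 0 0 0 0 0'; python3 -m creep '0 0 0 0.3 0 0 0; 0 0 0 0 0 0 0'; python3 -c "
from h import *
plan([.605,-.009,.177],1.584)"
```

```text
time_s: 26.5
eef_pos: [0.6035, -0.0098, 0.1771]
eef_rot: [0.71, -0.005, 0.705, 0.004]
wrist_force: [0.5, -0.0, -0.0]
opening: -0.0
time_s: 26.75
eef_pos: [0.6081, -0.0097, 0.1776]
eef_rot: [0.71, -0.005, 0.704, 0.004]
wrist_force: [0.0, -0.4, 0.3]
opening: -0.001
time_s: 27.0
eef_pos: [0.6117, -0.0098, 0.1782]
eef_rot: [0.71, -0.005, 0.704, 0.004]
wrist_force: [-0.3, -0.3, 0.1]
opening: 0.002
time_s: 27.25
eef_pos: [0.615, -0.0098, 0.1783]
eef_rot: [0.71, -0.005, 0.704, 0.004]
wrist_force: [-0.1, 0.1, 0.2]
opening: -0.002
t 27.25 pos [ 0.615  -0.0098  0.1783] yaw_y 1.583767273895117 xaxis [ 0.0091 -0.0017 -1.    ] q [-0.2087  0.2827  1.5339  0.0003  1.3158 -1.7925] F [-0.1102  0.0502  0.1874] open -0.002068070797097263
shift cm tool [ 0.1231  0.0884 -1.0019] rotvec [-0.0002  0.0091  0.0018]
shift cm in final axes [ 0.1324  0.0884 -1.0007]
```

Not yet in contact; easing forward.

```bash
for i in 1; do :; done; python3 -m creep '0 0 0 0.25 0 0 0; 0 0 0 0.25 0 0 0'|sed -n '2,4p'; python3 -m creep '0 0 0 0.25 0 0 0; 0 0 0 0.2 0 0 0'|sed -n '2,4p'
```

```text
eef_pos: [0.6202, -0.0097, 0.1783]
eef_rot: [0.71, -0.005, 0.704, 0.004]
wrist_force: [0.1, 1.0, -0.1]
eef_pos: [0.6234, -0.0096, 0.1783]
eef_rot: [0.709, -0.005, 0.705, 0.004]
wrist_force: [-8.4, 0.6, 4.9]
```

```bash
python3 -m creep '0 0 0 0.25 0 0 0; 0 0 0 0.2 0 0 0'|sed -n '2,4p'; python3 -c "
from h import *
im,d=ctrl.camera('wrist');cv2.imwrite('pics/w19.png',im[150:350,150:500])"
```

```text
eef_pos: [0.6246, -0.0096, 0.1783]
eef_rot: [0.706, -0.005, 0.708, 0.004]
wrist_force: [-8.5, -0.1, 5.4]
```

View pics/w19.png

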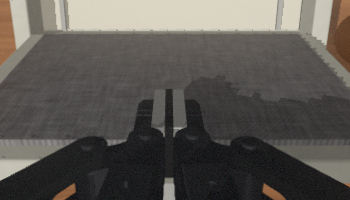

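```bash
python3 -m creep '0 0.05 0 0.3 0 0 0; 0 0.05 0 0.3 0 0 0'|sed -n '2,4p'; python3 -m creep '0 0.05 0 0.3 0 0 0; 0 0.05 0 0.3 0 0 0'|sed -n '2,4p'
```

```text
eef_pos: [0.628, -0.0095, 0.1782]
eef_rot: [0.704, -0.006, 0.711, 0.004]
wrist_force: [-7.6, 0.7, 6.4]
eef_pos: [0.6314, -0.0095, 0.178]
eef_rot: [0.701, -0.006, 0.713, 0.004]
wrist_force: [-7.5, -0.1, 6.2]
```

```bash
python3 -m creep '0 0.05 0 0.3 0 -0.01 0; 0 0.05 0 0.3 0 -0.01 0'|sed -n '2,4p'; python3 -m creep '0 0.05 0 0.3 0 0 0; 0 0.05 0 0.3 0 0 0'|sed -n '1,4p'
```

```text
eef_pos: [0.6349, -0.0095, 0.1776]
eef_rot: [0.706, -0.006, 0.708, 0.004]
wrist_force: [-7.2, -0.5, 5.6]
time_s: 29.05
eef_pos: [0.6382, -0.0094, 0.1772]
eef_rot: [0.704, -0.006, 0.71, 0.004]
wrist_force: [-7.2, -0.1, 4.5]
```

```bash
for k in a; do :; done; python3 -m creep '0 0.03 0 0.25 0 0 0'|sed -n '2,4p'; python3 -m creep '0 0.03 0 0.25 0 0 0'|sed -n '2,4p'
```

```text
eef_pos: [0.6393, -0.0094, 0.1771]
eef_rot: [0.703, -0.006, 0.712, 0.004]
wrist_force: [-6.9, 1.4, 5.1]
eef_pos: [0.6405, -0.0094, 0.1769]
eef_rot: [0.701, -0.006, 0.713, 0.004]
wrist_force: [-7.1, -0.7, 5.4]
```

```bash
python3 -m creep '0 0.03 0 0.25 0 -0.005 0'|sed -n '2,4p'; python3 -m creep '0 0.03 0 0.2 0 -0.005 0'|sed -n '2,4p'; python3 -c "
from h import *
im,d=ctrl.camera('side');cv2.imwrite('pics/s20.png',cv2.resize(im[120:240,230:330],None,fx=5,fy=5,interpolation=cv2.INTER_CUBIC))"
```

```text
eef_pos: [0.6416, -0.0094, 0.1767]
eef_rot: [0.702, -0.006, 0.712, 0.004]
wrist_force: [-6.1, -0.6, 5.0]
eef_pos: [0.6424, -0.0094, 0.1766]
eef_rot: [0.703, -0.006, 0.712, 0.004]
wrist_force: [-6.5, -0.9, 5.0]
```

View pics/s20.png

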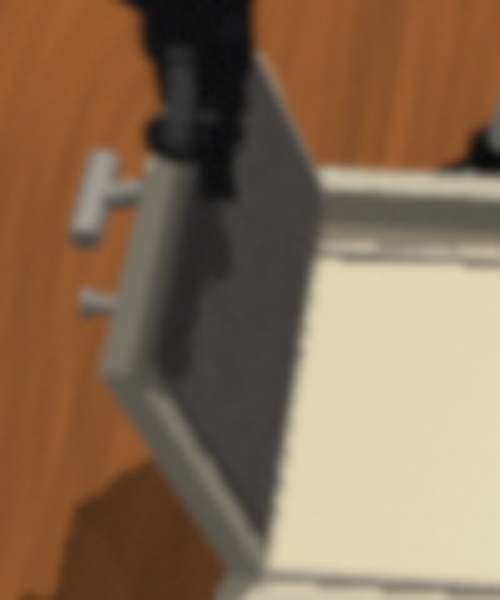

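```bash
python3 -m creep '0 0.03 0 0.25 0 -0.005 0'|sed -n '2,4p'; python3 -m creep '0 0.03 0 0.25 0 -0.005 0'|sed -n '2,4p'
```

```text
eef_pos: [0.6435, -0.0094, 0.1764]
eef_rot: [0.703, -0.006, 0.711, 0.004]
wrist_force: [-6.7, 0.0, 4.7]
eef_pos: [0.6446, -0.0094, 0.1762]
eef_rot: [0.704, -0.006, 0.71, 0.004]
wrist_force: [-7.2, 0.1, 5.0]
```

```bash
python3 -m creep '0 0.03 0 0.25 0 -0.005 0'|sed -n '2,4p'; python3 -m creep '0 0.03 0 0.22 0 -0.005 0'|sed -n '2,4p'
```

```text
eef_pos: [0.6458, -0.0093, 0.1759]
eef_rot: [0.704, -0.006, 0.71, 0.004]
wrist_force: [-7.0, -0.6, 4.6]
eef_pos: [0.6466, -0.0093, 0.1757]
eef_rot: [0.705, -0.006, 0.709, 0.004]
wrist_force: [-6.8, 0.3, 4.4]
```

```bash
python3 -m creep '0 0.03 0 0.22 0 -0.005 0'|sed -n '2,4p'; python3 -m creep '0 0.03 0 0.22 0 -0.005 0'|sed -n '2,4p'
```

```text
eef_pos: [0.6475, -0.0093, 0.1755]
eef_rot: [0.706, -0.006, 0.709, 0.004]
wrist_force: [-8.0, 0.3, 4.8]
eef_pos: [0.6481, -0.0093, 0.1753]
eef_rot: [0.706, -0.006, 0.708, 0.004]
wrist_force: [-8.7, 0.0, 4.5]
```

Force is climbing past the 7 N swing level, so this is the stop. A few more gentle rows.

```bash
python3 -m creep '0 0.03 0 0.2 0 -0.005 0'|sed -n '2,4p'; python3 -m creep '0 0.03 0 0.2 0 -0.003 0'|sed -n '1,4p'
```

```text
eef_pos: [0.6484, -0.0093, 0.1753]
eef_rot: [0.706, -0.006, 0.708, 0.004]
wrist_force: [-9.3, -0.2, 6.7]
time_s: 30.6
eef_pos: [0.6485, -0.0093, 0.1752]
eef_rot: [0.706, -0.007, 0.708, 0.004]
wrist_force: [-11.3, -1.2, 6.8]
```

```bash
python3 -m creep '0 0.0 0 0.18 0 0 0; 0 0 0 0.18 0 0 0'|sed -n '1,4p'
```

```text
time_s: 30.85
eef_pos: [0.6482, -0.0093, 0.1754]
eef_rot: [0.703, -0.007, 0.712, 0.004]
wrist_force: [-9.0, -1.2, 5.9]
```

```bash
python3 -m creep '0 0 0 -0.1 0 0 0; 0 0 0 -0.3 0 0 0; 0 0 0 -0.8 0 0 0; 0 0 0 -1.5 0 0 0; 0 -2 0 -2 0 0 0; 0 -3 0 -2 0 0 0; 0 -3 0 -1 0 0 0; 0 0 0 0 0 0 0'; python3 -c "
from h import *
im,d=ctrl.camera('side');cv2.imwrite('pics/s21.png',cv2.resize(im[100:280,220:420],None,fx=3.5,fy=3.5,interpolation=cv2.INTER_CUBIC))
im,d=ctrl.camera('wrist');cv2.imwrite('pics/w21.png',im)"
```

```text
time_s: 31.85
eef_pos: [0.568, -0.01, 0.2573]
eef_rot: [0.702, -0.007, 0.712, 0.004]
wrist_force: [0.9, -0.3, -0.8]
opening: -0.0
```

View pics/s21.png

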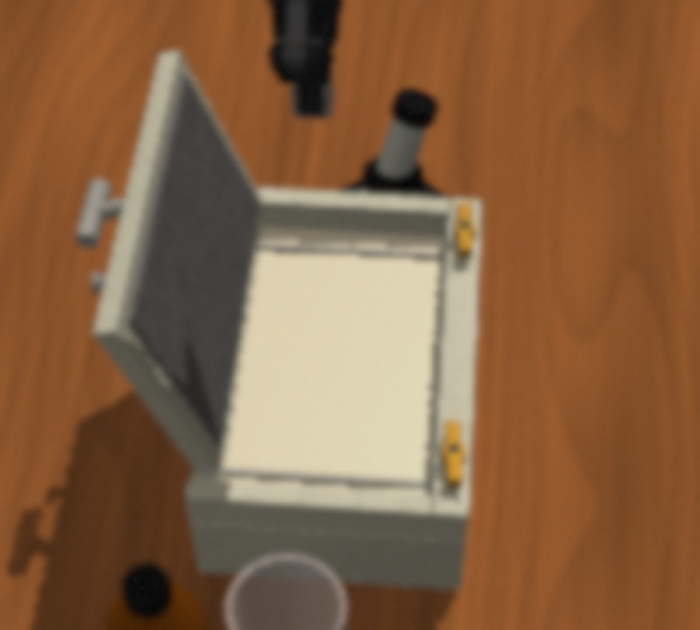

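View pics/w21.png

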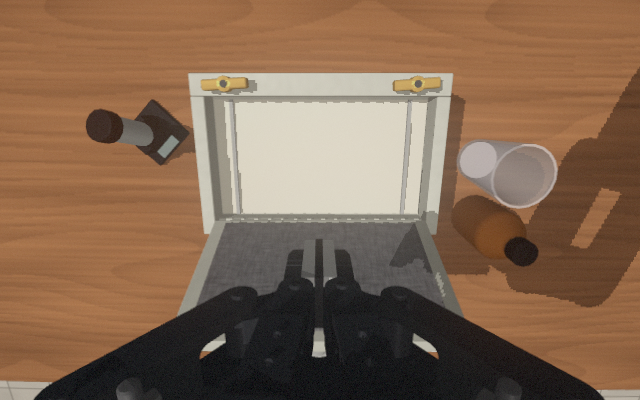

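Lid leaning back with the gripper clear, buttons along the rail, beaker, bottle and focuser unmoved. I'll check the lid angle against the stop with depth.

```bash
python3 -c "
from h import *
im,d=ctrl.camera('side')
P=[]
for v in range(140,205):
  for u in range(262,285):
    X=atdepth('side',(u,v),d[v,u])
    if d[v,u]>0 and X[2]>.12 and X[2]<.22 and -.1<X[1]<.09: P.append(X)
P=np.array(P); c=np.median(P,0); print(len(P),c)
A=np.c_[P[:,2],P[:,1],np.ones(len(P))]
w=np.ones(len(P),bool)
for _ in range(6):
  k=np.linalg.lstsq(A[w],P[w,0],rcond=None)[0]; r=P[:,0]-A@k; w=abs(r)<.003
print('dx/dz',k[0],'theta',np.pi/2+np.arctan(k[0]),w.sum(),r[w].std(), 'x at z=.09', k[0]*.09+k[1]*-.01+k[2])
ctrl.camera('top')
for q in ['graduate','stock','focuser']:
  print(q,[(np.round(a['rect'],1),round(a['confidence'],2)) for a in ctrl.find_in(q,'top')[:1]])
print(ctrl.get_obs()['time_s'])
"
```

```text
1383 [0.6442 0.0061 0.177 ]
dx/dz 0.36048636389645183 theta 1.916782403561451 1365 0.0007585002259653381 x at z=.09 0.6131017629063007
graduate [(array([215.8, 190.7, 234.5, 222.3]), 0.73)]
stock [(array([221.9, 152.5, 241.9, 187. ]), 0.83)]
focuser [(array([217.1, 190.8, 234.9, 223. ]), 0.28)]
32.2
```

```bash
python3 -c "
from bench import ctrl
print(ctrl.hand_in())"
```

```text
the job is handed in; nothing more can be done
None
```

The printer is open and the job is handed in at about 32 s. Both brass buttons lie along the rail, and the lid is let go with the gripper clear, leaning back on its stop. No verdict was reported.

**Buttons:** I pinched each bar and turned it clockwise, with the lid still shut. From the gripper's angle they ended near −1.5 rad; a wrist picture put the left one at about −1.55.

**Lid:** I raised it by the T-pull to about 1.70 rad. There the bar had slid to the edge of the pads, so I let go and pushed the last part with shut fingers on the lid's front face near its top edge.

**Stop:** The push rose from about 7 N to 11 N and the lid nearly stopped moving, which I put at roughly 13 N on the stop. Then I backed off.

**Last checks:**
- **Lid angle:** depth from the side camera gave 1.917 rad after release. That agrees with where I had measured the stop.
- **Things beside the printer:** all three looked unmoved in the pictures. In the last detector check, beaker and bottle were in their old place, though partly hidden; the focuser answer was a weak false hit on the beaker.

**What went wrong or is unproven:**
- **Finger tips:** they sit about 33 mm short of the reported TCP, so my first close on the left button shut on air above it. I corrected for this afterwards.
- **Arc:** my angle estimate while lifting ran about 0.1 rad high because of the slip at the pull.
- **Contact after release:** I did not measure the force left on the stop. I am relying on the hinge friction to hold the lid there.

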